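Refit the retaining ring on a drying rack's cup arm

TASK

The cup arm of the drying rack is back on its corner post, and the ring that keeps it there lies on the counter. Take the retaining-ring pliers out of the bamboo block, put their pins into the ring's two lug holes without bearing down hard, spread it just enough to pass over the post (stretched too far it is spoilt), slide it down the post, press the sprung washer under it down gently, and let it close in the groove. Then hang the pliers back in their slot; leave the bowl, the spoon and the basket where they are.

Things in the scene. Friction and masses are not known exactly. Their poses are not given: they have to be found in the camera images.
- rack: White plastic drying rack with a drip tray, fixed; origin on the counter, on the axis of its upright steel corner post, 28 mm in diameter. The basket (75 mm high, three plates on edge in it) lies to its +x and -y. Hub of the cup arm on the post, 85 mm up; the arm, a thin rod, swings about +x, 69 mm up.
- groove (a point): Centre of the groove in the post, on the post's axis, 93 mm up. The groove is 24 mm in diameter and 5.5 mm wide (half below, half above this point). Above it the post is 28 mm again up to 11 mm above this point, and from there tapers to 16 mm at its top, 23 mm above this point.
- washer (a joint): Flat washer, 56 mm in diameter, round the post under the groove, on a wave spring: m pressed down, 0 at rest (its top 0.8 mm above the groove's centre), 0.0028 at its stop. The ring lies on it, and fits the groove only with it pressed 2.0 mm or more, which takes 7 N (9 N at its stop). Over 20 N on it is too much.
- ring: Dark steel retaining ring, a flat open ring 4 mm thick, 24 mm inner and some 37 mm outer diameter, 24 g, lying flat on the counter. Its gap is at its -x, with a square 11 mm lug either side; it flexes as two halves about the back point. Origin: centre of the underside; moves with the half at +y. It may end up turned any way round the post.
- ring_center (a point): Centre of the ring, half-way up its thickness; moves with the half at +y.
- ring_back (a point): Back of the ring, opposite the gap, half-way up: the point about which the halves flex, 17.5 mm from the ring's centre. Spread, the ring passes over the post best with the post's axis some 17 mm in front of this point, towards the gap.
- hole_a (a point): Centre, half-way up, of the upright 6.4 mm square hole in the ring's lug on its +y side; 20.5 mm to -x and 8.5 mm to +y of the ring's centre.
- hole_b (a point): The same for the lug on the -y side. Closed, the holes are 17 mm apart.
- ring_b (a joint): How far the ring is spread, rad: 0 closed, 0.35 just passes over the 28 mm post, 0.40 to 0.48 with some play, over 0.60 spoils it. Each 0.1 rad parts the holes by 3.8 mm. Its spring shuts it (4 N at the lugs when closed, 11 N at 0.44).
- pliers: Retaining-ring pliers, some 160 g, first hanging upright in the block: two straight jaws down, two black handles up, in its y-z plane. Origin: the rivet, 14 mm below the block's top; moves with the half at +y. The handles run from 22 to 90 mm above it; pinch them across y some 62 mm above it, where they are 57 mm over the outsides and 13 mm thick.
- pin_a (a point): Lower tip of the pliers' +y pin, 55.4 mm below the rivet: a round pin 3.4 mm in diameter and 3.4 mm long, under a round 10 mm shoulder that pushes on the lug.
- pin_b (a point): The same for the -y pin. With the handles let go the pins are 17 mm apart.
- pliers_b (a joint): How far the handles are squeezed, rad: 0 let go (sprung), 0.55 at most. Each 0.1 rad brings the handles 6.2 mm together (62 mm above the rivet) and parts the pins by 5.5 mm. The pins have 1.5 mm of play all round in the holes, so about 0.38 spreads the ring by 0.44. It takes 7 N at first, some 24 N with the ring spread.
- slot (a point): Centre of the mouth of the slot in the top of the fixed bamboo block (62 x 100 mm, 88 mm high). The slot goes right through, 36 mm along the point's y and 18 mm along its x. The pliers hang in it pins down, the bows of their handles lying on the block's top.
- bowl: Empty steel bowl on the counter, 160 mm in diameter, 55 mm high; origin under its centre. To be left alone.
- spoon: White ceramic spoon lying on the counter, 130 mm long, along its x; origin under its middle. To be left alone.
- basket: Round bamboo basket with limes on the counter, 200 mm in diameter, 75 mm high; origin under its centre. To be left alone.
Not all that is in view belongs to the job. Of the things that look like the ring, the smallest one is meant. Of the things that look like the part that bears slot, take the one that is farthest from the robot's base at the start.

How it is judged:
On the way, in this order (a step that is already met when the one before it is completed fails the run):
1. both pins of the pliers are in the lug holes and the ring is spread (distance between pin_a and hole_a below 0.005 m and distance between pin_b and hole_b below 0.005 m and value of joint ring_b above 0.25 rad), for 0.1 s.
2. the ring has closed in the groove, flat (distance between ring_center and groove below 0.003 m and value of joint ring_b below 0.1 rad and angle between the z axis of ring_center and the z axis of groove, either way round below 0.1 rad), for 0.2 s.
At the end, for the whole second after the job is handed in: The ring is in the groove: centre within 3 mm of the groove's, flat to 0.1 rad, closed to 0.1 rad. The pliers hang in the slot, let go and still: rivet within 10 mm of the slot's centre from above and 8 mm or more below its mouth, upright within 0.25 rad (all of step 2 and horizontal distance between pliers and slot below 0.01 m and z of pliers in the frame of slot below -0.008 m and angle between pliers's own z axis and vertical below 0.25 rad and linear speed of pliers below 0.02 m/s and contact force between the fingers and pliers below 0.05 N); the robot touches nothing.
It fails at once if the ring is spread beyond 0.60 rad and spoilt (value of joint ring_b above 0.6 rad).
It fails at once if the washer is pushed with more than 20 N (contact force between ring and washer_c0 above 20 N).
It fails at once if the ring is pressed on to the counter with more than 30 N (contact force between ring and table_c0 above 30 N).
It fails at once if the bowl, the spoon or the basket is moved by more than 30 mm (distance of any of bowl, spoon, basket from where it was at the start of the episode above 0.03 m).
It also fails if it takes over 72 s, if anything falls off the work surface, if the arm or the gripper's body presses on something with over 40 N, if the wrist force passes 120 N, or if a joint passes its speed limit or range.

ROBOT

A 7-joint arm with a two-finger parallel gripper is mounted at the origin on the work surface. World frame = base frame: x ahead of the robot, y to its left, z up, the work surface at z = 0. Lengths are in m, angles in rad, forces in N, time in s.
With the tool pointing down it reaches from about 0.425 to 0.925 m from the base axis. Payload 6.8 kg.
Tool frame: the origin (TCP) lies at the very end of the fingers, on their centre line; the grasp point (between the pads) lies 19 mm behind it; y points along the fingers, z is the direction in which the jaws open and shut, and the axes are right-handed (so a half turn about y gives the same grasp; the last joint's range is limited). The gripper opens to 85 mm and grips with 20 to 120 N. Pads are 22 mm wide; open, the fingers measure 114 mm over their backs; the gripper's body (76 mm by 85 mm) begins 54 mm behind the grasp point. The pads swing forward as they close: fully open they stand 13 mm farther back than shut.
Start: joints at [1.173, 0.477, 0.022, 1.555, -0.011, 1.109, -0.083], TCP at [0.193, -0.647, 0.231] pointing down, gripper open.
Joint ranges: [-2.96, 2.96], [-0.34, 2.1], [-1.41, 1.46], [0.24, 2.44], [-1.37, 4.51], [0.17, 1.92], [-2.96, 2.96]. Speed limits (rad/s): [2.39, 2.39, 3.14, 3.14, 3.14, 3.14, 3.14].

INTERFACE

Orientations are given as a rotation vector (axis times angle).
In Python, from bench import r gives the robot as it stands.
- The arm moves only by the tool drive_tool, never from a script. Its argument "series" is a list of rows, each a list of 7 numbers: the shift along the tool's x, y, z in mm, then the turn, a rotation vector about the tool's x, y, z in degrees, then the finger opening in mm, from 0 to 85.4. In form: [[tx, ty, tz, wx, wy, wz, grip], ...]. A call has 1 to 5 rows; each row is the pose to reach, as a shift and turn from the pose measured when the call began, along the tool's axes at that moment; what a row does not reach only later rows make up. A row lasts 1/10 s, in which the tool goes at most 50 mm and 8.59 degrees, less where a joint would pass 70% of its speed; a pose out of reach is approached as far as the arm can. A call with a gripper value outside its range is refused whole. The fingers move at their own pace and stop on an object; "squeeze" is the grip in N (left out, the last holds). Time passes only in rows, so rows that repeat a pose let the fingers close. It gives the time, the measured TCP pose, the force and the opening at its end, in the units of the state.
- r.get_obs(): the state, without advancing time (a new reading comes with each control period).
- r.grab_frame(name): name is "scene" or "top" or "wrist"; returns a dict with "frame" (480x640x3 uint8, blue, green, red), "intrinsics" (3x3 intrinsics, pixels), "rvec" (rotation vector, rad) and "tvec" (3), from world to camera coordinates, as OpenCV has them. Camera axes: x right, y down, z forward; pixel columns grow to the right and rows downward; lengths in m; the calibration is good to about 2 mm. A picture is of the moment at which its call begins. There is no depth.
- r.hand_in(): hands the job in, once; it reports no verdict.
The state is a dict: "clock": time; "joints": joint angles; "qvel": joint speeds; "tau": joint torques, N m; "tcp_pos": TCP position; "orientation": TCP orientation; "contact_force": force on the tool from outside, world axes, zero at the start; "moment": the same for the moment, N m; "grip_width": finger opening in m.
Only numpy, scipy, OpenCV 4.12 (cv2) and the standard library are available. Lean on these libraries where they do the work, as an engineer would, in place of code of your own. Each camera call takes 0.05 s, during which the arm holds its last target.

## Working session

There is one attempt and no reset: what is moved stays moved. The work goes in short steps, Python scripts to look and compute and a tool call to move; the robot and the scene stay as the last step left them, time stands still between calls to the robot, and variables do not carry over. Pictures are saved under pics/ and viewed, and the job is handed in when it is done.

Besides the shell and the picture viewer there is one more tool, called after "Request:" as a command line: name --pt "numbers of a row" for each row, then --argument value for the rest. drive_tool: Moves the arm, as the interface text tells. Its arguments: {"type":"object","properties":{"series":{"type":"array","items":{"type":"array","items":{"type":"number"}}},"squeeze":{"type":"number"}},"required":["series"]}

```bash
ls; mkdir -p pics; cat > h.py <<'E'
import numpy as np, cv2
from bench import r
from scipy.spatial.transform import Rotation as R
def grab(n,fn):
    d=r.grab_frame(n); cv2.imwrite('pics/'+fn,d['frame']); np.savez('pics/'+fn[:-4]+'.npz',**{k:d[k] for k in('frame','intrinsics','rvec','tvec')}); return d
def load(fn): return np.load('pics/'+fn+'.npz')
def ray(d,uv):
    K=d['intrinsics'];Rm=cv2.Rodrigues(np.array(d['rvec'],float))[0];t=np.array(d['tvec'],float).ravel()
    c=-Rm.T@t; v=Rm.T@np.linalg.solve(K,[uv[0],uv[1],1.]); return c,v/np.linalg.norm(v)
def onz(d,uv,z):
    c,v=ray(d,uv); return c+v*(z-c[2])/v[2]
def tri(obs):
    A=np.zeros((3,3));b=np.zeros(3)
    for d,uv in obs:
        c,v=ray(d,uv);P=np.eye(3)-np.outer(v,v);A+=P;b+=P@c
    return np.linalg.solve(A,b)
def proj(d,p):
    return cv2.projectPoints(np.array(p,float).reshape(-1,1,3),np.array(d['rvec'],float),np.array(d['tvec'],float),d['intrinsics'],None)[0].reshape(-1,2)
def crop(fn,x0,y0,x1,y1,s,out):
    im=load(fn)['frame'][y0:y1,x0:x1]; cv2.imwrite('pics/'+out,cv2.resize(im,None,fx=s,fy=s,interpolation=cv2.INTER_CUBIC))
def st():
    o=r.get_obs(); Rm=R.from_rotvec(o['orientation']).as_matrix()
    print('t',o['clock'],'tcp',np.round(o['tcp_pos'],4),'F',np.round(o['contact_force'],1),'w',round(float(o['grip_width']),4));print(np.round(Rm,3)); print('q',np.round(o['joints'],2)); return o,Rm
E
python3 - <<'E'
from h import *
st()
for n in('scene','top','wrist'):
    d=grab(n,n+'0.png'); print(n,ray(d,(320,240)),d['intrinsics'][0,0])
E
```

```text
pics
t 0.0 tcp [ 0.1927 -0.6463  0.2303] F [ 0.3  0.5 -0.2] w 0.0852
[[-0.958 -0.001  0.286]
 [-0.286  0.002 -0.958]
 [ 0.    -1.    -0.002]]
q [ 1.17  0.48  0.02  1.56 -0.01  1.11 -0.08]
scene (array([1.2446963 , 0.40070876, 0.93960353]), array([-0.60795891, -0.19361254, -0.7700001 ])) 554.2018499822185
top (array([0.40734112, 0.18832271, 0.73079907]), array([ 0.25396305, -0.0391519 , -0.96642118])) 434.94009914441386
wrist (array([ 0.27366046, -0.62186126,  0.37303488]), array([-0.31590151, -0.09221853, -0.94429973])) 422.82799985697005
```

View pics/scene0.png

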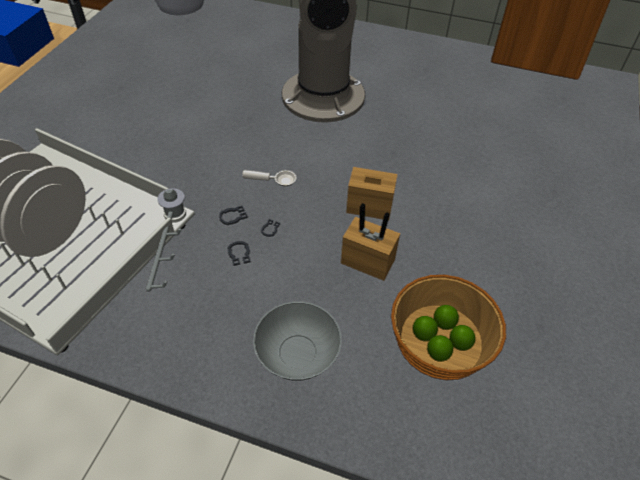

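View pics/top0.png

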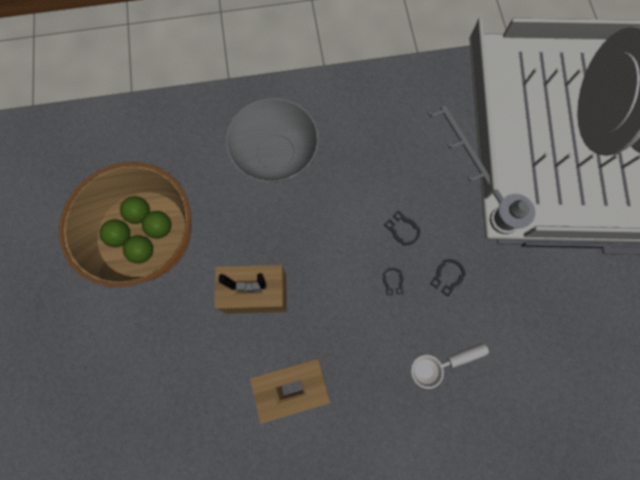

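View pics/wrist0.png

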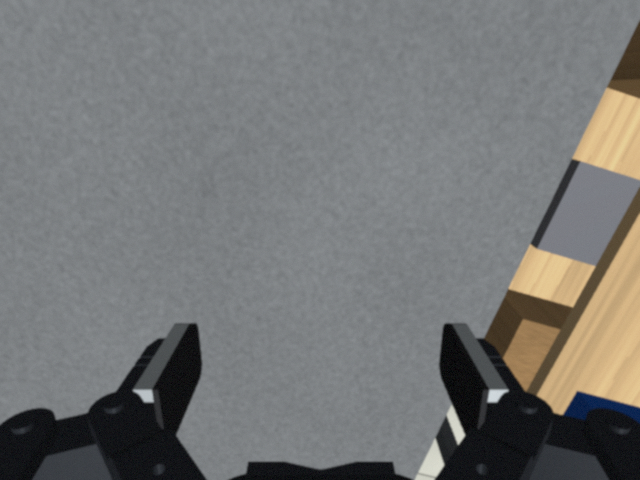

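```bash
python3 - <<'E'
from h import *
t=load('top0');s=load('scene0')
for p in[(248,288),(290,390)]: print('block top',onz(t,p,.088))
for n,p in[('small',(393,281)),('mid',(403,229)),('big',(449,276))]: print(n,onz(t,p,.002))
for p in [(270,228),(233,214),(239,252)]: print(onz(s,p,.002))
print('post',tri([(t,(520,207)),(s,(170,192))]))
crop('top0',200,240,320,420,3.3,'c1.png')
crop('top0',360,200,480,310,6,'c2.png')
crop('top0',470,160,570,260,6,'c3.png')
crop('scene0',210,195,290,275,7,'c4.png')
crop('scene0',330,160,410,280,5,'c5.png')
crop('scene0',130,170,210,240,7,'c6.png')
E
```

```text
block top [0.51990899 0.27934059 0.088     ]
block top [0.36808602 0.23733996 0.088     ]
small [0.50889045 0.0479202  0.002     ]
mid [0.59608517 0.01258786 0.002     ]
big [ 0.50260461 -0.04760242  0.002     ]
[0.50982445 0.048684   0.002     ]
[ 0.49971594 -0.04640152  0.002     ]
[0.59581153 0.01223894 0.002     ]
post [ 0.57468418 -0.14284617  0.11045996]
```

View pics/c1.png

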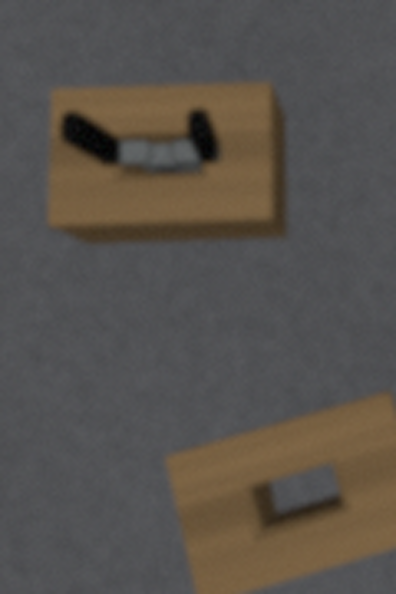

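View pics/c2.png

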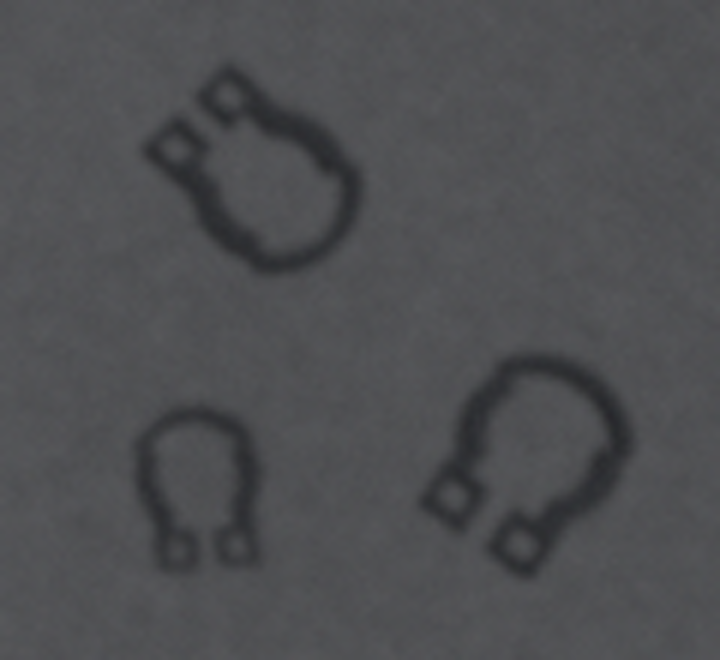

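View pics/c3.png

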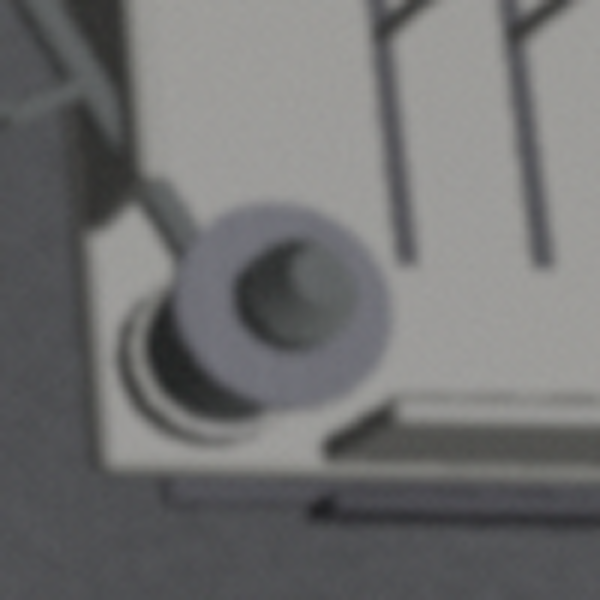

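View pics/c4.png

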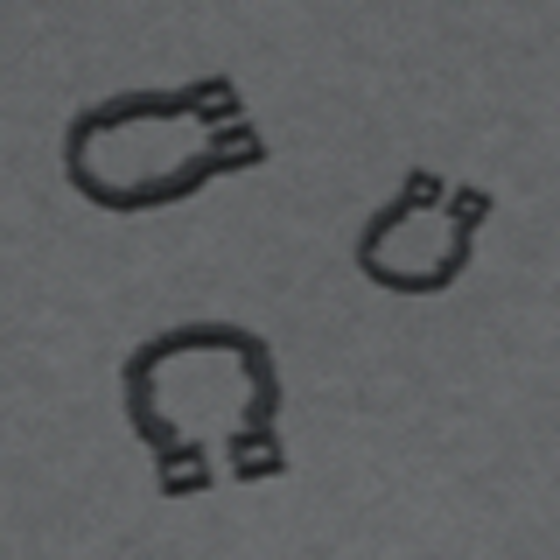

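View pics/c5.png

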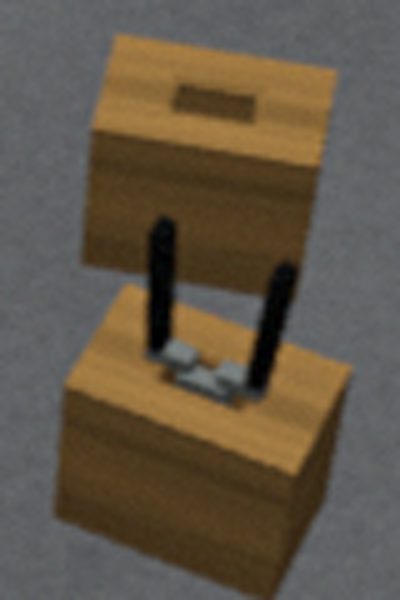

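View pics/c6.png

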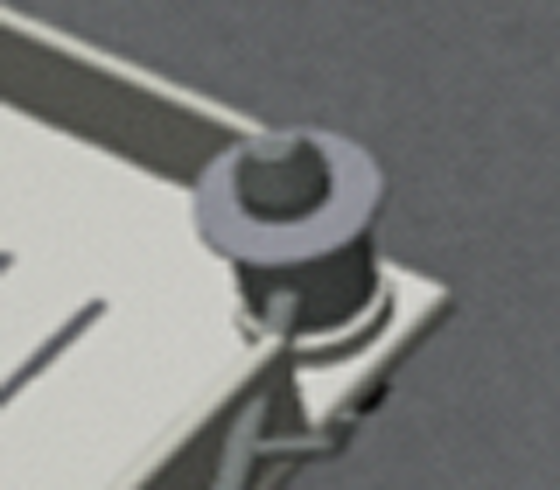

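The smallest ring-like thing is the one at top (393,281) / scene (270,228), against bigger ones at top (403,229) and (449,276). Its holes are about 10 px ≈ 17 mm apart, which fits the description. The blocks are at top (248,288), 0.59 m from the base, and (290,390), 0.44 m. The farther one bears the pliers. The crops show all of this clearly.

```bash
cat >> h.py <<'E'
def tgt(pos,zang,tilt=None):
    # zang: world yaw angle (deg) of tool z ; tool y down
    o=r.get_obs(); Rm=R.from_rotvec(o['orientation']).as_matrix(); a=np.radians(zang)
    z=np.array([np.cos(a),np.sin(a),0]);y=np.array([0,0,-1.]);x=np.cross(y,z)
    T=np.column_stack([x,y,z])
    if tilt is not None: T=R.from_rotvec(tilt).as_matrix()@T
    s=Rm.T@(np.array(pos)-o['tcp_pos'])*1000; w=np.degrees(R.from_matrix(Rm.T@T).as_rotvec())
    print('MOVE',np.round(s,1),np.round(w,2))
E
python3 - <<'E'
from h import *
t=load('top0');s=load('scene0')
C=[(52,88),(272,86),(275,219),(48,219)]
P=np.array([onz(t,(200+(x+.5)/3.3-.5,240+(y+.5)/3.3-.5),.088) for x,y in C]);print(np.round(P,4),P.mean(0)); print(np.linalg.norm(np.diff(P,axis=0),axis=1))
C=[(130,287),(350,368),(302,473),(68,384)]
P=np.array([onz(s,(330+(x+.5)/5-.5,160+(y+.5)/5-.5),.088) for x,y in C]);print(np.round(P,4),P.mean(0)); print(np.linalg.norm(np.diff(P,axis=0),axis=1))
# ring
H=np.array([onz(t,(360+(x+.5)/6-.5,200+(y+.5)/6-.5),.004) for x,y in [(178,549),(238,545),(193,412)]]);print('ring t',H)
H=np.array([onz(s,(210+(x+.5)/7-.5,195+(y+.5)/7-.5),.004) for x,y in [(468,208),(424,191),(405,284)]]);print('ring s',H)
# washer
def circ(d,off,sc,pts,z):
    P=np.array([onz(d,(off[0]+(x+.5)/sc-.5,off[1]+(y+.5)/sc-.5),z)[:2] for x,y in pts])
    A=np.c_[2*P,np.ones(len(P))];c=np.linalg.lstsq(A,(P**2).sum(1),rcond=None)[0];print('circ',c[:2],np.sqrt(c[2]+c[:2]@c[:2])*1e3)
circ(t,(470,160),6,[(283,203),(175,295),(392,310),(283,410),(215,230),(365,240),(208,375)],.0938)
circ(s,(130,170),7,[(290,128),(197,200),(384,185),(275,262),(222,150),(345,140)],.0938)
tgt((0.46,-0.35,0.26),-90)
E
```

```text
[[0.5601 0.3241 0.088 ]
 [0.5455 0.2249 0.088 ]
 [0.4855 0.2315 0.088 ]
 [0.5011 0.3314 0.088 ]] [0.52306243 0.27798331 0.088     ]
[0.10031613 0.06038806 0.10109159]
[[0.4886 0.2356 0.088 ]
 [0.5002 0.3321 0.088 ]
 [0.5594 0.3273 0.088 ]
 [0.5474 0.2273 0.088 ]] [0.52389769 0.28057847 0.088     ]
[0.09715206 0.05942114 0.10069854]
ring t [[0.49284474 0.0578835  0.004     ]
 [0.49135314 0.04109801 0.004     ]
 [0.53039853 0.04608652 0.004     ]]
ring s [[0.49626751 0.05874038 0.004     ]
 [0.49438113 0.04276593 0.004     ]
 [0.53258757 0.05206422 0.004     ]]
circ [ 0.57374632 -0.14544951] 28.052365937829677
circ [ 0.57426822 -0.1454046 ] 27.86370249002303
MOVE [-340.8  -29.2 -207.7] [ 0.08 16.6   0.02]
```

Request:
drive_tool --pt "-341 -29 -208 0 17 0 85" --pt "-341 -29 -208 0 17 0 85" --pt "-341 -29 -208 0 17 0 85" --pt "-341 -29 -208 0 17 0 85" --pt "-341 -29 -208 0 17 0 85"

```text
clock: 0.65
tcp_pos: [0.3606, -0.4596, 0.2491]
orientation: [-0.007, -2.219, 2.216]
contact_force: [0.5, 0.1, -0.1]
grip_width: 0.0849
```

Request:
drive_tool --pt "0 0 0 0 0 0 85" --pt "0 0 0 0 0 0 85" --pt "0 0 0 0 0 0 85"

```text
clock: 0.95
tcp_pos: [0.3595, -0.4605, 0.2489]
orientation: [-0.008, -2.218, 2.215]
contact_force: [-0.4, 0.7, -0.5]
grip_width: 0.0849
```

```bash
python3 - <<'E'
from h import *
st();tgt((0.5235,0.279,0.26),-98.4)
E
```

```text
t 0.95 tcp [ 0.3595 -0.4605  0.2489] F [-0.4  0.7 -0.5] w 0.0849
[[-1.    -0.002 -0.008]
 [ 0.008  0.001 -1.   ]
 [ 0.002 -1.    -0.001]]
q [ 0.8   0.31  0.    1.76 -0.    1.07 -0.78]
MOVE [-157.8  -10.5 -740.9] [0.06 7.92 0.09]
```

Request:
drive_tool --pt "-60 -10 -50 0 2 0 85" --pt "-100 -10 -100 0 4 0 85" --pt "-120 -10 -150 0 6 0 85" --pt "-140 -10 -200 0 8 0 85" --pt "-150 -10 -250 0 8 0 85"

```text
clock: 1.45
tcp_pos: [0.4969, -0.2567, 0.2585]
orientation: [-0.162, -2.142, 2.141]
contact_force: [0.7, 0.1, 1.3]
grip_width: 0.0851
```

Request:
drive_tool --pt "0 0 -50 0 0 0 85" --pt "0 0 -100 0 0 0 85" --pt "0 0 -150 0 0 0 85" --pt "0 0 -200 0 0 0 85" --pt "0 0 -250 0 0 0 85"

```text
clock: 1.95
tcp_pos: [0.535, -0.0101, 0.2585]
orientation: [-0.166, -2.139, 2.139]
contact_force: [1.2, 0.0, -0.3]
grip_width: 0.0849
```

```bash
python3 - <<'E'
from h import *
st();tgt((0.5235,0.279,0.26),-98.4)
E
```

```text
t 1.95 tcp [ 0.535  -0.0101  0.2585] F [ 1.2  0.  -0.3] w 0.0849
[[-0.988 -0.001 -0.156]
 [ 0.156  0.    -0.988]
 [ 0.001 -1.     0.   ]]
q [ 0.11  0.23 -0.24  1.84  0.06  1.07 -1.89]
MOVE [  56.5   -1.4 -283.7] [-0.01 -0.58  0.08]
```

Request:
drive_tool --pt "56 -1 -284 0 -0.6 0 85" --pt "56 -1 -284 0 -0.6 0 85" --pt "56 -1 -284 0 -0.6 0 85" --pt "56 -1 -284 0 -0.6 0 85" --pt "56 -1 -284 0 -0.6 0 85"

```text
clock: 2.45
tcp_pos: [0.5265, 0.2398, 0.2592]
orientation: [-0.16, -2.142, 2.144]
contact_force: [1.0, 0.4, 0.7]
grip_width: 0.0852
```

Request:
drive_tool --pt "10 0 -36 0 0 0 85" --pt "10 0 -36 0 0 0 85" --pt "10 0 -36 0 0 0 85"

```text
clock: 2.75
tcp_pos: [0.5227, 0.2758, 0.2585]
orientation: [-0.16, -2.14, 2.144]
contact_force: [0.1, -0.4, 0.8]
grip_width: 0.0851
```

```bash
python3 - <<'E'
from h import *
grab('wrist','w1.png')
st();tgt((0.5235,0.279,0.26),-98.4)
E
```

```text
t 2.8 tcp [0.5231 0.2745 0.2586] F [ 0.5  0.1 -0.3] w 0.0847
[[-0.988 -0.002 -0.153]
 [ 0.153 -0.002 -0.988]
 [ 0.001 -1.     0.002]]
q [-0.29  0.34 -0.37  1.71  0.14  1.12 -2.43]
MOVE [ 0.3 -1.4 -4.5] [-0.14 -0.4   0.08]
```

View pics/w1.png

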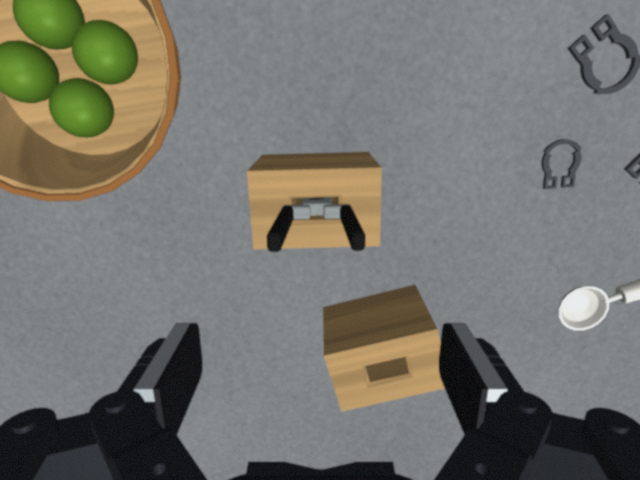

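```bash
python3 - <<'E'
from h import *
crop('w1',235,140,395,260,5,'c7.png'); crop('w1',530,125,595,200,8,'c8.png')
E
```

```text
(no output)
```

View pics/c7.png

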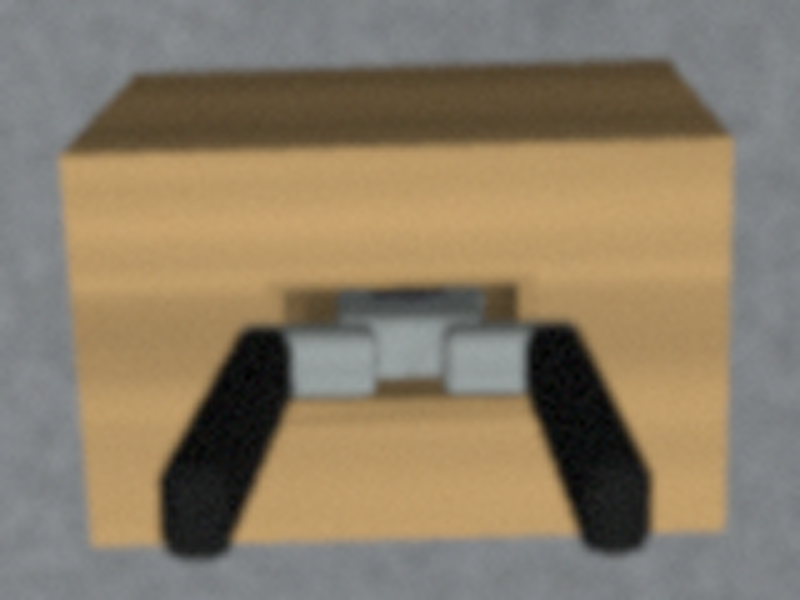

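View pics/c8.png

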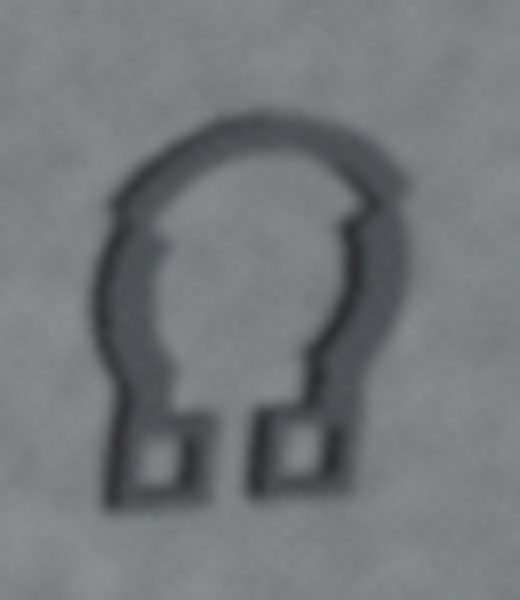

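```bash
python3 - <<'E'
from h import *
w=load('w1')
def P(off,sc,pts,z,d=w): return np.array([onz(d,(off[0]+(x+.5)/sc-.5,off[1]+(y+.5)/sc-.5),z) for x,y in pts])
b=P((235,140),5,[(64,153),(732,136),(725,530),(93,547)],.088);print(b,b.mean(0),np.linalg.norm(np.diff(b,axis=0),axis=1))
m=(b[0]+b[3])/2-(b[1]+b[2])/2;print('long axis deg',np.degrees(np.arctan2(m[1],m[0])))
sl=P((235,140),5,[(283,288),(518,285)],.088);print('slot far edge',sl,sl.mean(0))
h=P((235,140),5,[(196,530),(615,525)],.164);print('handle tops',h,h.mean(0))
h=P((530,125),8,[(155,462),(300,447),(270,115)],.004);print('ring',h);m=h[0]-h[1];print(np.degrees(np.arctan2(m[1],m[0])))
tgt((0.5235,0.279,0.117),-98)
E
```

```text
[[0.56022677 0.32499774 0.088     ]
 [0.54782476 0.22675764 0.088     ]
 [0.48617565 0.23427278 0.088     ]
 [0.49838513 0.3333264  0.088     ]] [0.52315308 0.27983864 0.088     ] [0.09901983 0.06210548 0.09980326]
long axis deg 82.889344941212
slot far edge [[0.53514149 0.29642056 0.088     ]
 [0.53024038 0.26114871 0.088     ]] [0.53269093 0.27878464 0.088     ]
handle tops [[0.52487482 0.30387248 0.164     ]
 [0.51796776 0.25435856 0.164     ]] [0.52142129 0.27911552 0.164     ]
ring [[0.49341544 0.06047824 0.004     ]
 [0.49265221 0.04350268 0.004     ]
 [0.53238187 0.04843831 0.004     ]]
87.42570464317136
MOVE [ 1.000e-01  1.416e+02 -4.900e+00] [-0.14 -0.8   0.08]
```

```bash
python3 - <<'E'
from h import *
tgt((0.5225,0.2795,0.116),-97.1)
E
```

```text
MOVE [  1.2 142.6  -5.2] [-0.14 -1.7   0.08]
```

Request:
drive_tool --pt "1 20 -5 -0.1 -1.7 0.1 85" --pt "1 60 -5 -0.1 -1.7 0.1 85" --pt "1 100 -5 -0.1 -1.7 0.1 85" --pt "1 130 -5 -0.1 -1.7 0.1 85" --pt "1 143 -5 -0.1 -1.7 0.1 85"

```text
clock: 3.3
tcp_pos: [0.5222, 0.2751, 0.1125]
orientation: [-0.134, -2.149, 2.159]
contact_force: [0.3, -0.4, 0.8]
grip_width: 0.0849
```

Request:
drive_tool --pt "0 0 0 0 0 0 70" --pt "0 0 0 0 0 0 70" --squeeze 40

```text
clock: 3.5
tcp_pos: [0.5234, 0.2737, 0.1133]
orientation: [-0.138, -2.147, 2.159]
contact_force: [-0.3, 0.8, 0.4]
grip_width: 0.0698
```

```bash
python3 - <<'E'
from h import *
grab('wrist','w2.png')
st();tgt((0.5225,0.2795,0.116),-97.1)
E
```

```text
t 3.55 tcp [0.5236 0.2746 0.114 ] F [ 0.8 -0.1  0.3] w 0.07
[[-0.992 -0.001 -0.129]
 [ 0.129 -0.004 -0.992]
 [ 0.001 -1.     0.004]]
q [-0.32  0.5  -0.35  1.84  0.22  0.84 -2.48]
MOVE [ 1.7 -2.1 -4.7] [-0.24 -0.33  0.05]
```

View pics/w2.png

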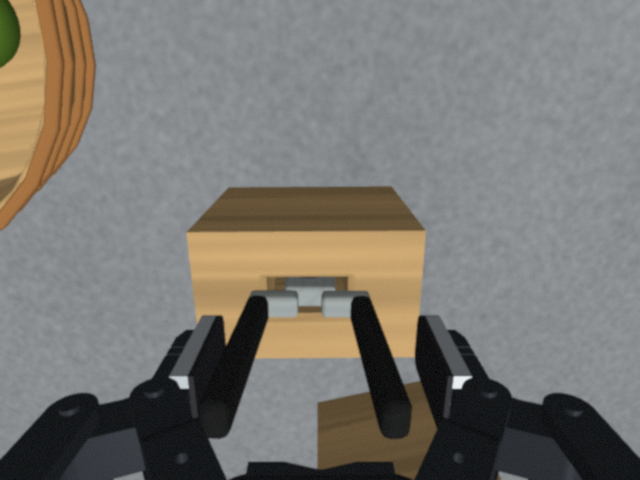

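Request:
drive_tool --pt "1.5 -2 -5 -0.2 -0.3 0 70" --pt "1.5 -2 -5 -0.2 -0.3 0 70" --pt "1.5 -2 -5 -0.2 -0.3 0 64" --pt "1.5 -2 -5 -0.2 -0.3 0 60"

```text
clock: 3.95
tcp_pos: [0.5229, 0.2796, 0.1164]
orientation: [-0.134, -2.156, 2.158]
contact_force: [-0.3, -1.0, 0.5]
grip_width: 0.0599
```

```bash
python3 - <<'E'
from h import *
grab('wrist','w3.png')
st();tgt((0.5225,0.2795,0.116),-97.1)
E
```

```text
t 4.0 tcp [0.5228 0.2795 0.1162] F [ 0.3 -0.5  0.6] w 0.0601
[[-0.992 -0.001 -0.124]
 [ 0.124 -0.001 -0.992]
 [ 0.001 -1.     0.001]]
q [-0.33  0.5  -0.35  1.84  0.22  0.84 -2.48]
MOVE [0.3 0.2 0. ] [-0.06 -0.03  0.04]
```

View pics/w3.png

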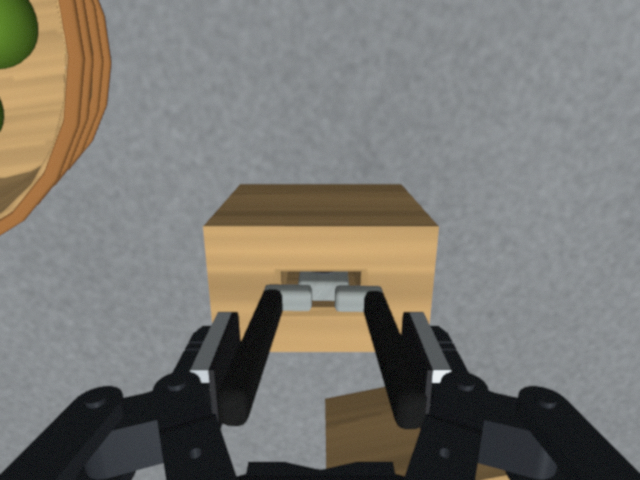

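Request:
drive_tool --pt "0 0 0 0 0 0 57" --pt "0 0 0 0 0 0 56" --pt "0 0 0 0 0 0 55" --pt "0 0 0 0 0 0 54" --pt "0 0 0 0 0 0 54" --squeeze 40

```text
clock: 4.5
tcp_pos: [0.5233, 0.2792, 0.1167]
orientation: [-0.135, -2.156, 2.158]
contact_force: [-1.1, -2.2, 6.5]
grip_width: 0.054
```

Request:
drive_tool --pt "0 -2 0 0 0 0 54" --pt "0 -5 0 0 0 0 54" --pt "0 -10 0 0 0 0 54"

```text
clock: 4.8
tcp_pos: [0.5228, 0.2792, 0.1264]
orientation: [-0.133, -2.155, 2.158]
contact_force: [0.1, 0.2, -1.2]
grip_width: 0.0538
```

```bash
python3 - <<'E'
from h import *
grab('wrist','w4.png')
st()
E
```

```text
t 4.85 tcp [0.5234 0.2796 0.1275] F [ 0.   0.3 -1.2] w 0.054
[[-0.992  0.    -0.124]
 [ 0.124 -0.001 -0.992]
 [-0.    -1.     0.001]]
q [-0.32  0.49 -0.36  1.83  0.22  0.86 -2.48]
```

View pics/w4.png

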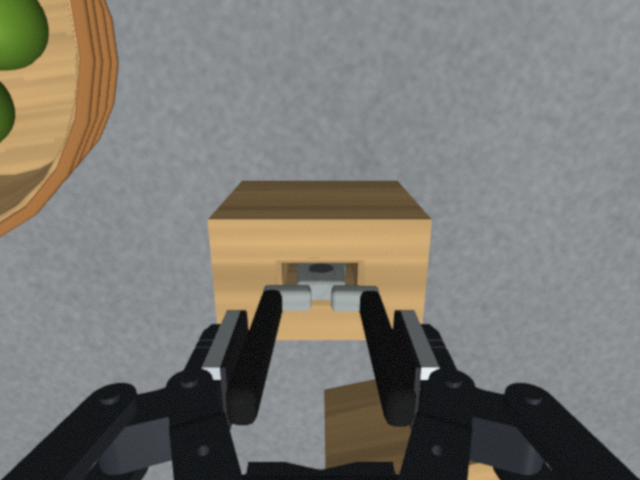

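Request:
drive_tool --pt "0 -20 0 0 0 0 54" --pt "0 -50 0 0 0 0 54" --pt "0 -85 0 0 0 0 54" --pt "0 -95 15 0 0 0 54" --pt "0 -95 50 0 0 0 54"

```text
clock: 5.35
tcp_pos: [0.5176, 0.233, 0.2246]
orientation: [-0.134, -2.165, 2.158]
contact_force: [-0.3, -0.6, -1.6]
grip_width: 0.0542
```

```bash
python3 - <<'E'
from h import *
st();tgt((0.4935,0.051,0.16),-94)
E
```

```text
t 5.35 tcp [0.5176 0.233  0.2246] F [-0.3 -0.6 -1.6] w 0.0542
[[-0.993  0.004 -0.12 ]
 [ 0.12   0.003 -0.993]
 [-0.004 -1.    -0.004]]
q [-0.23  0.33 -0.38  1.81  0.14  1.02 -2.35]
MOVE [  2.4  63.9 183.8] [ 0.21 -2.87 -0.22]
```

Request:
drive_tool --pt "0 0 40 0 -0.5 0 54" --pt "0 0 80 0 -1 0 54" --pt "1 15 120 0.2 -2 -0.2 54" --pt "2 40 160 0.2 -2.8 -0.2 54" --pt "2.4 64 184 0.2 -2.8 -0.2 54"

```text
clock: 5.85
tcp_pos: [0.4921, 0.0464, 0.1587]
orientation: [-0.081, -2.182, 2.185]
contact_force: [0.4, 0.4, -0.9]
grip_width: 0.0537
```

Request:
drive_tool --pt "0 0 0 0 0 0 54" --pt "0 0 0 0 0 0 54"

```text
clock: 6.05
tcp_pos: [0.491, 0.0451, 0.1579]
orientation: [-0.081, -2.179, 2.184]
contact_force: [0.5, 0.2, -2.5]
grip_width: 0.054
```

```bash
python3 - <<'E'
from h import *
grab('wrist','w5.png');grab('scene','s5.png');
st()
E
```

```text
t 6.15 tcp [0.4926 0.0475 0.1594] F [ 0.2  1.5 -1.7] w 0.0542
[[-0.997  0.001 -0.073]
 [ 0.073 -0.001 -0.997]
 [-0.001 -1.     0.001]]
q [ 0.04  0.29 -0.31  2.03  0.12  0.83 -1.98]
```

View pics/w5.png

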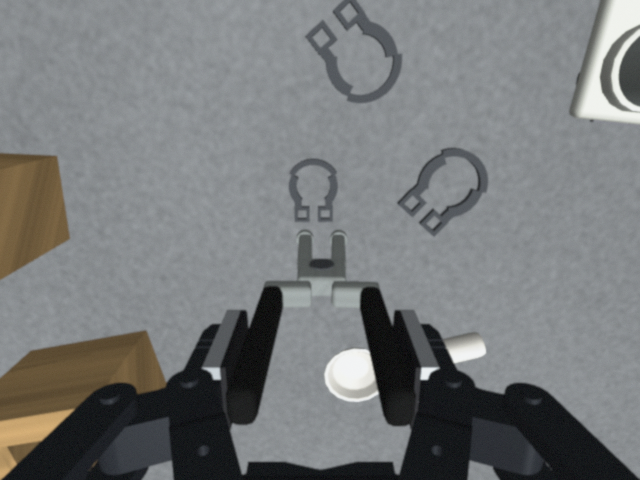

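View pics/s5.png

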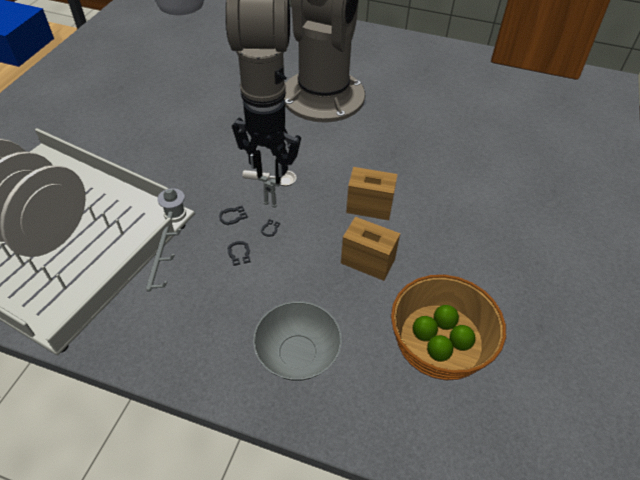

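```bash
python3 - <<'E'
from h import *
crop('w5',270,150,370,270,6.5,'c9.png')
d=load('w5')
o,Rm=st()
for p in [(0,98,8.9),(0,98,-8.9),(0,94.6,8.9),(0,94.6,-8.9)]:
    w=o['tcp_pos']+Rm@np.array(p)/1e3; u=proj(d,w)[0];print(p,w.round(4),u,(u-[270,150]+.5)*6.5-.5)
def P(off,sc,pts,z,d=d): return np.array([onz(d,(off[0]+(x+.5)/sc-.5,off[1]+(y+.5)/sc-.5),z) for x,y in pts])
E
```

```text
t 6.15 tcp [0.4926 0.0475 0.1594] F [ 0.2  1.5 -1.7] w 0.0542
[[-0.997  0.001 -0.073]
 [ 0.073 -0.001 -0.997]
 [-0.001 -1.     0.001]]
q [ 0.04  0.29 -0.31  2.03  0.12  0.83 -1.98]
(0, 98, 8.9) [0.4921 0.0386 0.0614] [331.4419369  238.78440497] [402.12258982 579.8486323 ]
(0, 98, -8.9) [0.4934 0.0563 0.0614] [301.69887143 238.87559473] [208.7926643  580.44136572]
(0, 94.6, 8.9) [0.4921 0.0386 0.0648] [331.59353494 240.68069103] [403.10797708 592.17449168]
(0, 94.6, -8.9) [0.4934 0.0563 0.0648] [301.46838113 240.77306821] [207.29447736 592.77494337]
```

View pics/c9.png

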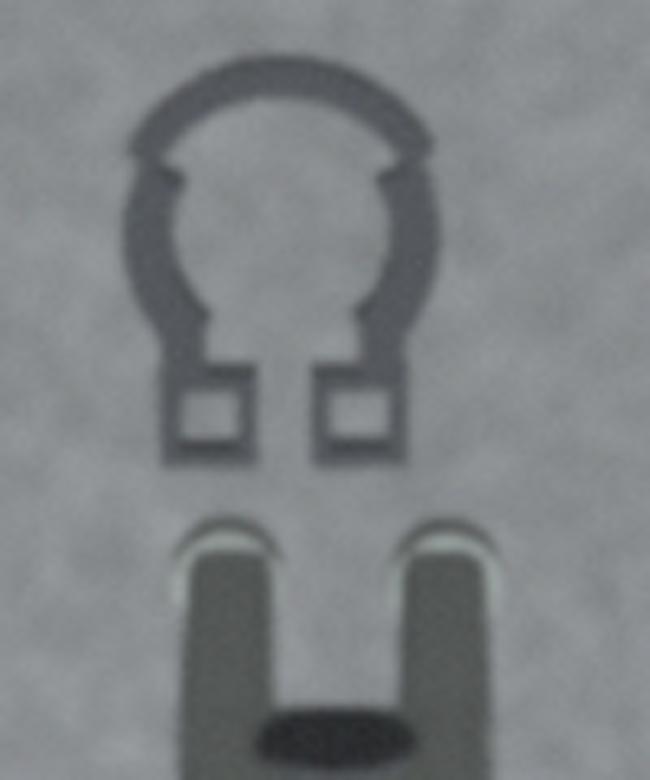

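```bash
cat >> h.py <<'E'
def P(fn,off,sc,pts,z):
    d=load(fn); return np.array([onz(d,(off[0]+(x+.5)/sc-.5,off[1]+(y+.5)/sc-.5),z) for x,y in pts])
def ang(a,b): m=a-b; return np.degrees(np.arctan2(m[1],m[0]))
E
python3 - <<'E'
from h import *
s=P('w5',(270,150),6.5,[(229,581),(447,581)],.0675)
h=P('w5',(270,150),6.5,[(211,412),(359,412)],.004)
b=P('w5',(270,150),6.5,[(282,58)],.004)
print(s,ang(s[0],s[1]));print(h,ang(h[0],h[1]),b);m=h.mean(0)
print(m,'gap axis+180',ang(b[0],m));d=m-s.mean(0);print('need',d)
o=r.get_obs();print(o['tcp_pos'])
t=o['tcp_pos']+d;t[2]=.1235
tgt(t,-94)
E
```

```text
[[0.49529006 0.05409403 0.0675    ]
 [0.49379125 0.03459064 0.0675    ]] 85.60554268287211
[[0.49350979 0.05833751 0.004     ]
 [0.4922441  0.04184087 0.004     ]] 85.61261583154861 [[0.53207235 0.04721876 0.004     ]]
[0.49287694 0.05008919 0.004     ] gap axis+180 -4.188513101947174
need [-0.00166371  0.00574686 -0.0635    ]
[0.49261215 0.04753114 0.15938934]
MOVE [ 2.1 35.9 -5.6] [-0.04 -0.19 -0.07]
```

Request:
drive_tool --pt "2 10 -5.6 0 -0.2 0 55" --pt "2 22 -5.6 0 -0.2 0 55.6" --pt "2 36 -5.6 0 -0.2 0 55.6" --pt "2 36 -5.6 0 -0.2 0 55.6" --pt "2 36 -5.6 0 -0.2 0 55.6"

```text
clock: 6.65
tcp_pos: [0.4908, 0.0538, 0.1229]
orientation: [-0.075, -2.186, 2.187]
contact_force: [1.1, -0.4, -1.8]
grip_width: 0.0556
```

```bash
python3 - <<'E'
from h import *
grab('wrist','w6.png');st()
crop('w6',260,150,380,260,6.5,'c10.png')
E
```

```text
t 6.7 tcp [0.4912 0.0537 0.1234] F [-0.4 -0.  -1.6] w 0.0557
[[-0.998  0.001 -0.069]
 [ 0.069 -0.001 -0.998]
 [-0.001 -1.     0.001]]
q [ 0.02  0.34 -0.3   2.06  0.15  0.75 -2.02]
```

View pics/c10.png

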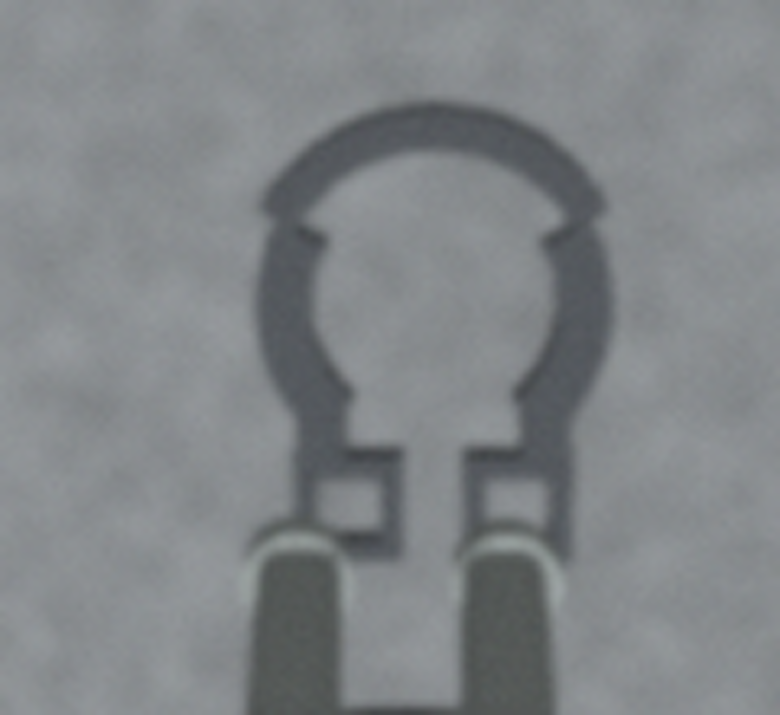

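```bash
python3 - <<'E'
from h import *
s=P('w6',(260,150),6.5,[(298,590),(512,590)],.0315)
h=P('w6',(260,150),6.5,[(350,503),(516,500)],.004)
b=P('w6',(260,150),6.5,[(435,105)],.004)
print(s,ang(s[0],s[1]),np.linalg.norm(s[0]-s[1]));print(h,ang(h[0],h[1]),np.linalg.norm(h[0]-h[1]));m=h.mean(0)
print(m,'gap axis+180',ang(b[0],m));d=m-s.mean(0);print('need',d)
o=r.get_obs();t=o['tcp_pos']+d;t[2]=.1085
tgt(t,-94.2)
# predicted proj of shoulder (top z +6) in holes
E
```

```text
[[0.49396089 0.06277209 0.0315    ]
 [0.49264727 0.04351203 0.0315    ]] 86.09821645504988 0.019304801166972124
[[0.49325497 0.05853015 0.004     ]
 [0.49244161 0.04199894 0.004     ]] 87.1832310029038 0.016551207908401956
[0.49284829 0.05026455 0.004     ] gap axis+180 -3.908723225892579
need [-0.00045579 -0.00287752 -0.0275    ]
MOVE [ 0.3 14.9  2.9] [-0.03  0.26 -0.07]
```

Request:
drive_tool --pt "0.3 6 2.9 0 0.2 0 56.3" --pt "0.3 10 2.9 0 0.2 0 56.3" --pt "0.3 10 2.9 0 0.2 0 56.3" --pt "0.3 10 2.9 0 0.2 0 56.3"

```text
clock: 7.1
tcp_pos: [0.4907, 0.0508, 0.1134]
orientation: [-0.081, -2.184, 2.186]
contact_force: [0.7, 0.2, -1.8]
grip_width: 0.0566
```

```bash
python3 - <<'E'
from h import *
grab('wrist','w7.png');st()
crop('w7',260,150,380,260,6.5,'c11.png')
E
```

```text
t 7.15 tcp [0.4908 0.0509 0.1135] F [ 0.2  0.1 -1.5] w 0.0561
[[-0.997  0.001 -0.072]
 [ 0.072 -0.001 -0.997]
 [-0.001 -1.     0.   ]]
q [ 0.02  0.36 -0.3   2.07  0.16  0.73 -2.02]
```

View pics/c11.png

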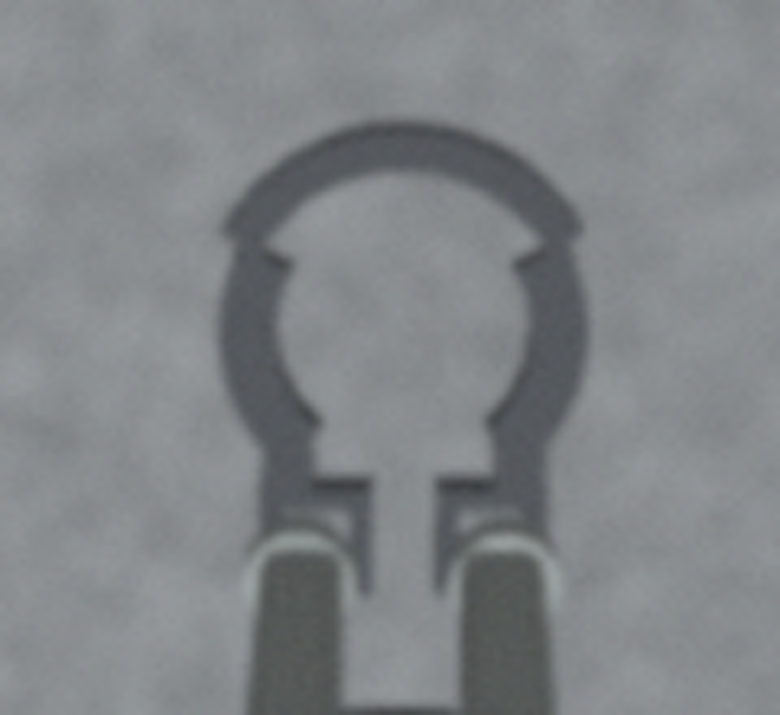

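View pics/w7.png

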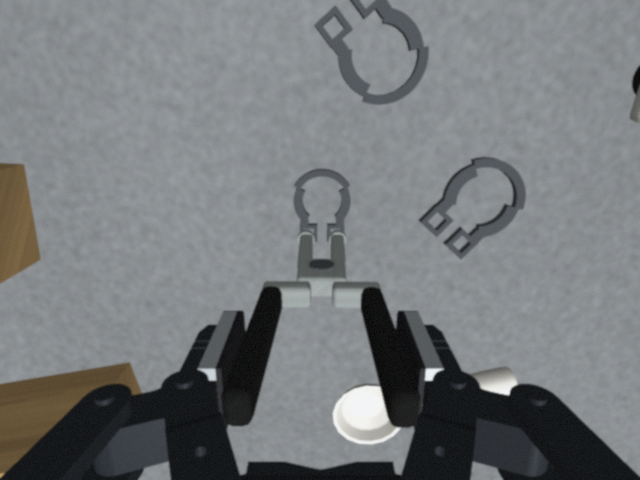

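```bash
python3 - <<'E'
from h import *
s=P('w7',(260,150),6.5,[(299,590),(507,590)],.0215)
b=P('w7',(260,150),6.5,[(403,124)],.004)
f=P('w7',(260,150),6.5,[(342,482),(465,482)],.004)
print(s,np.linalg.norm(s[0]-s[1]),b,f)
a=np.radians(-4.0);u=np.array([np.cos(a),np.sin(a),0])
h1=b[0]-u*(.0185+.0205); h2=f.mean(0)-u*.0055
print('hole mid est',h1,h2,'prev [0.4928,.0502]')
m=(h1+h2)/2;d=m-s.mean(0);print('need',d)
o=r.get_obs();t=o['tcp_pos']+d;t[2]=.1065
tgt(t,-94.2)
for z in(.004,): print(proj(load('w7'),[h1,h2]))
E
```

```text
[[0.49384252 0.05970912 0.0215    ]
 [0.49249051 0.04095795 0.0215    ]] 0.018799839441757664 [[0.53224761 0.04750296 0.004     ]] [[0.498436   0.05576383 0.004     ]
 [0.49758833 0.04400765 0.004     ]]
hole mid est [0.49334261 0.05022346 0.004     ] [0.49252556 0.0502694  0.004     ] prev [0.4928,.0502]
need [-2.32425514e-04 -8.71010195e-05 -1.75000000e-02]
MOVE [0.2 7.  0.1] [-0.03  0.05 -0.08]
[[321.64357353 230.88399122]
 [321.66270989 232.12572139]]
```

Request:
drive_tool --pt "1 4 0 0 0 0 56.3" --pt "1 7 0 0 0 0 56.3" --pt "1 7 0 0 0 0 56.3" --pt "1 7 0 0 0 0 56.3"

```text
clock: 7.55
tcp_pos: [0.4898, 0.051, 0.1064]
orientation: [-0.08, -2.184, 2.186]
contact_force: [0.5, -0.1, -1.4]
grip_width: 0.0559
```

```bash
python3 - <<'E'
from h import *
grab('wrist','w8.png');st()
grab('scene','s8.png')
crop('w8',270,170,370,260,8,'c12.png')
crop('s8',245,170,295,250,7.5,'c13.png')
E
```

```text
t 7.6 tcp [0.4899 0.051  0.1065] F [-0.5  0.3 -1.6] w 0.0565
[[-0.997  0.001 -0.072]
 [ 0.072 -0.001 -0.997]
 [-0.001 -1.     0.   ]]
q [ 0.02  0.37 -0.3   2.08  0.16  0.72 -2.03]
```

View pics/c12.png

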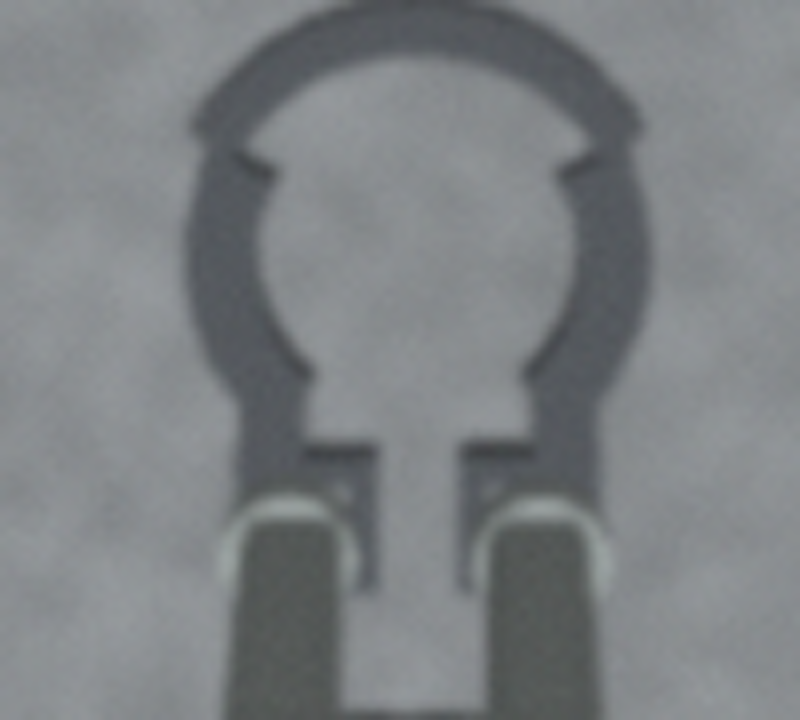

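View pics/c13.png

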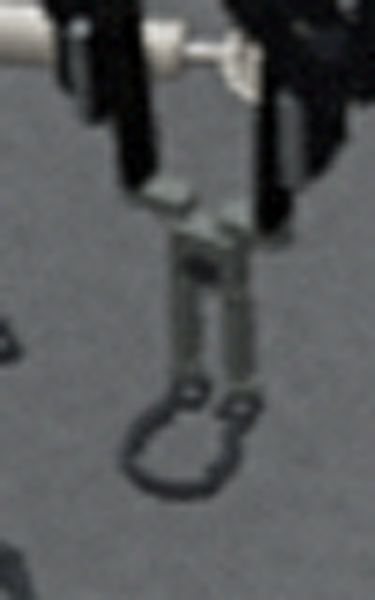

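Request:
drive_tool --pt "0.7 0 -0.2 0 0 0 56.3" --pt "0.7 2 -0.2 0 0 0 56.3" --pt "0.7 4 -0.2 0 0 0 56.3" --pt "0.7 5 -0.2 0 0 0 56.3"

```text
clock: 8.05
tcp_pos: [0.4891, 0.0512, 0.1013]
orientation: [-0.08, -2.185, 2.186]
contact_force: [0.1, -0.2, -1.8]
grip_width: 0.0567
```

Request:
drive_tool --pt "0 0.5 0 0 0 0 56.3" --pt "0 1 0 0 0 0 56.3"

```text
clock: 8.25
tcp_pos: [0.4891, 0.0512, 0.1002]
orientation: [-0.08, -2.184, 2.186]
contact_force: [1.2, 0.3, -2.3]
grip_width: 0.056
```

```bash
python3 - <<'E'
from h import *
grab('wrist','w9.png');st()
crop('w9',270,170,370,260,8,'c14.png')
E
```

```text
t 8.3 tcp [0.489  0.0512 0.1002] F [-0.5 -0.6 -0.9] w 0.0565
[[-0.997  0.001 -0.072]
 [ 0.072 -0.001 -0.997]
 [-0.001 -1.     0.   ]]
q [ 0.01  0.37 -0.29  2.09  0.17  0.7  -2.03]
```

View pics/c14.png

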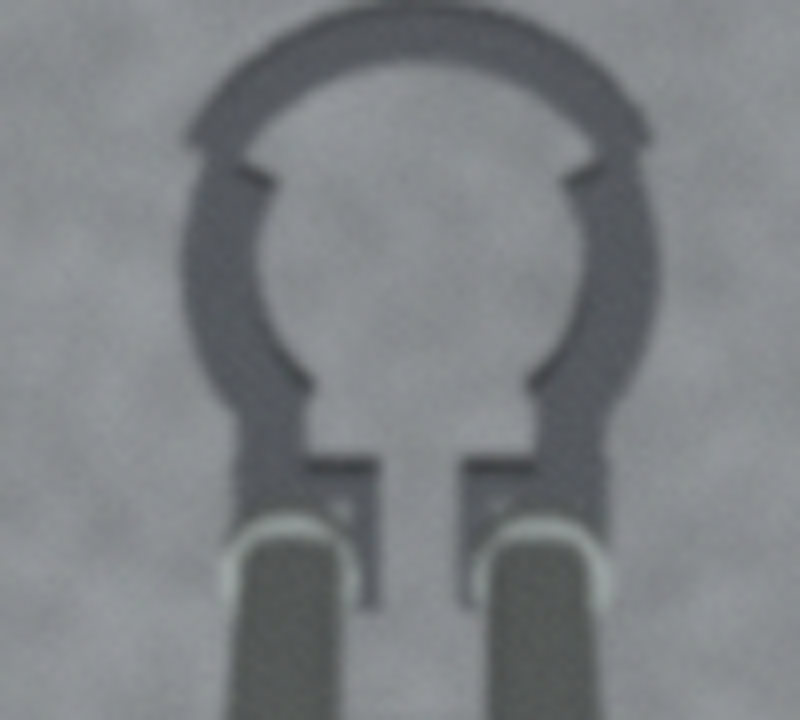

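```bash
python3 - <<'E'
from h import *
a=load('w7')['frame'];b=load('w8')['frame'];c=load('w9')['frame']
im=np.hstack([x[220:440,205:435] for x in(a,b,c)]);cv2.imwrite('pics/c15.png',im)
g=[cv2.cvtColor(x,cv2.COLOR_BGR2GRAY).astype(np.float32) for x in(a,b,c)]
def sh(i,j,x0,y0,x1,y1):
    print((x0,y0),cv2.phaseCorrelate(g[i][y0:y1,x0:x1],g[j][y0:y1,x0:x1],cv2.createHanningWindow((x1-x0,y1-y0),cv2.CV_32F)))
for i,j in((0,1),(1,2),(0,2)):
    sh(i,j,270,278,374,308); sh(i,j,220,330,290,430); sh(i,j,350,330,420,430); sh(i,j,300,252,346,276)
E
```

```text
(270, 278) ((0.05965261783669007, 0.23182325434473405), 0.9401236928539511)
(220, 330) ((0.12252581650641758, 0.0347772818834855), 0.6464486694335938)
(350, 330) ((1.1014342919715077, 5.506721578029797), 0.9391731399959988)
(300, 252) ((-0.07791391395442204, 0.3076719245317303), 1.022064553366767)
(270, 278) ((-0.0704996715320263, 0.9293374275470576), 0.9584481471850548)
(220, 330) ((-0.13162655358753028, -0.14386212706548918), 0.584105588859982)
(350, 330) ((1.5771286441756303, 5.196092351734848), 0.8681068992614747)
(300, 252) ((-0.011073003863014463, 1.407207990663439), 1.039185098061959)
(270, 278) ((0.035595758589550996, 1.3062993663488314), 0.9395464908929518)
(220, 330) ((-0.1649399854546587, 0.23496486081236156), 0.6650056955549452)
(350, 330) ((2.600393040847692, 10.72509875626637), 0.7436144971847534)
(300, 252) ((-0.16493870356593732, 1.6872609915144086), 0.9685323225955168)
```

View pics/c15.png

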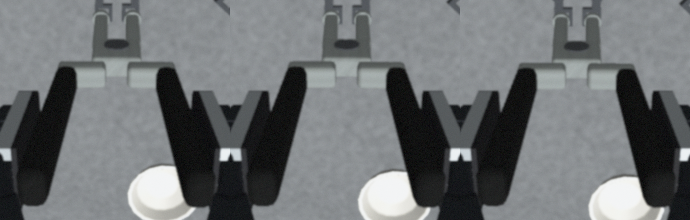

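Request:
drive_tool --pt "-0.6 0 0 0 0 0 56.2" --pt "-0.6 0.7 0 0 0 0 56.2" --pt "-0.6 1.4 0 0 0 0 56.2" --pt "-0.6 1.4 0 0 0 0 56.2"

```text
clock: 8.7
tcp_pos: [0.4907, 0.0513, 0.0995]
orientation: [-0.083, -2.186, 2.186]
contact_force: [0.7, -0.4, 3.8]
grip_width: 0.056
```

```bash
python3 - <<'E'
from h import *
grab('wrist','w10.png');st()
crop('w10',270,170,370,260,8,'c16.png')
b=load('w9')['frame'];c=load('w10')['frame']
g=[cv2.cvtColor(x,cv2.COLOR_BGR2GRAY).astype(np.float32) for x in(b,c)]
def sh(i,j,x0,y0,x1,y1):
    print((x0,y0),cv2.phaseCorrelate(g[i][y0:y1,x0:x1],g[j][y0:y1,x0:x1],cv2.createHanningWindow((x1-x0,y1-y0),cv2.CV_32F)))
sh(0,1,270,278,374,308);sh(0,1,300,252,346,276)
E
```

```text
t 8.75 tcp [0.4906 0.0512 0.0995] F [ 0.5 -0.6  5.1] w 0.0562
[[-0.997  0.003 -0.073]
 [ 0.073 -0.    -0.997]
 [-0.003 -1.     0.   ]]
q [ 0.01  0.38 -0.29  2.08  0.17  0.7  -2.03]
(270, 278) ((0.2145333209885223, 0.17204644007724745), 0.9879551457770077)
(300, 252) ((0.2933610615498985, 0.1319249821693358), 1.0268030340472858)
```

View pics/c16.png

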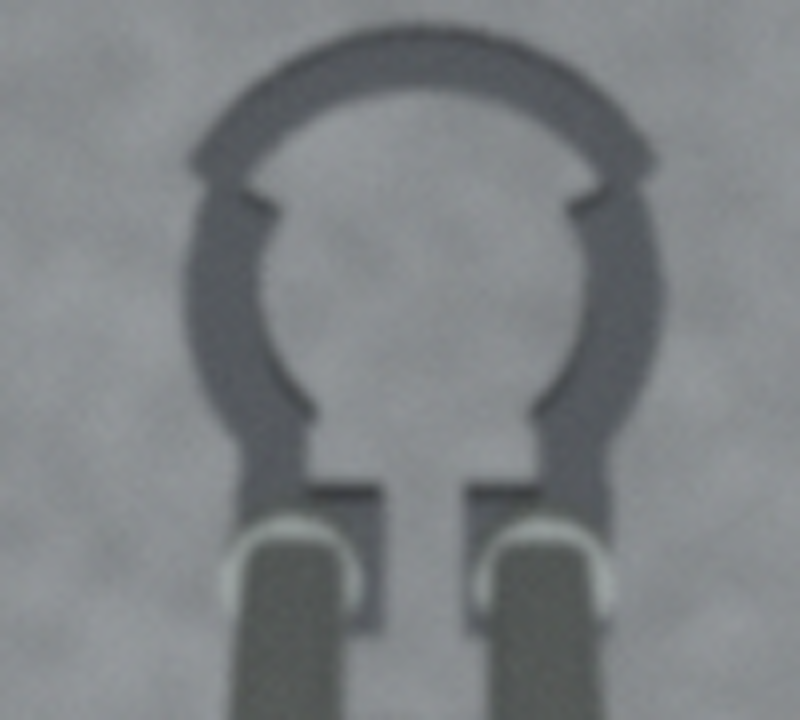

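Request:
drive_tool --pt "0 -0.5 0.2 0 0 0 55" --pt "0 -0.6 0.2 0 0 0 54" --pt "0 -0.8 0.2 0 0 0 53" --pt "0 -1.0 0.2 0 0 0 52" --pt "0 -1.0 0.2 0 0 0 51" --squeeze 60

```text
clock: 9.25
tcp_pos: [0.491, 0.0509, 0.1009]
orientation: [-0.084, -2.186, 2.187]
contact_force: [-1.8, -0.9, 6.4]
grip_width: 0.0513
```

```bash
python3 - <<'E'
from h import *
grab('wrist','w11.png');st()
crop('w11',270,170,370,260,8,'c17.png')
E
```

```text
t 9.3 tcp [0.491  0.0509 0.1009] F [-1.1 -1.2  5. ] w 0.0513
[[-0.997  0.004 -0.073]
 [ 0.073 -0.001 -0.997]
 [-0.004 -1.     0.   ]]
q [ 0.01  0.37 -0.29  2.08  0.17  0.7  -2.03]
```

View pics/c17.png

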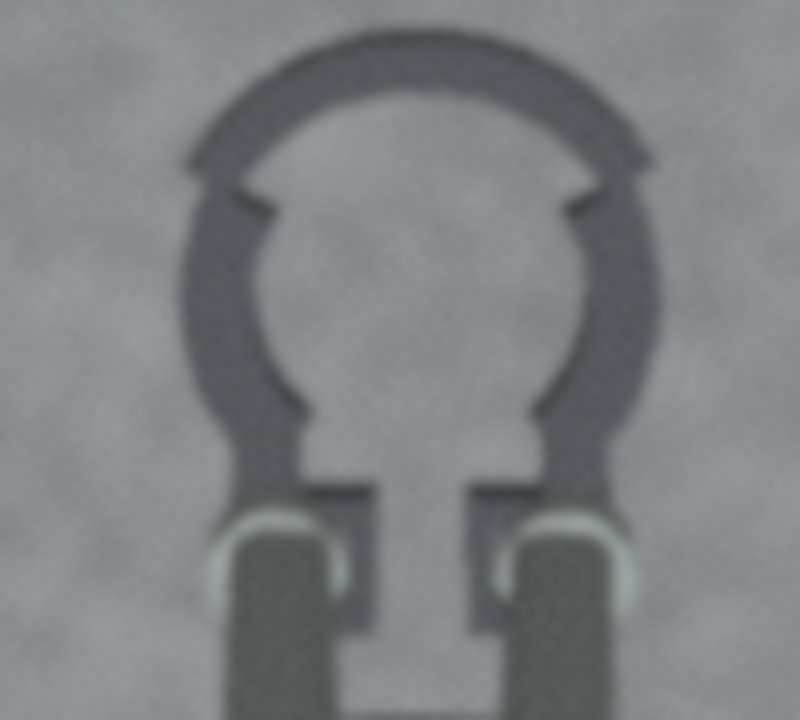

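Request:
drive_tool --pt "0 -0.6 0 0 0 0 49.5" --pt "0 -0.8 0 0 0 0 48" --pt "0 -1.1 0 0 0 0 46.5" --pt "0 -1.4 0 0 0 0 45" --pt "0 -1.5 0 0 0 0 44" --squeeze 60

```text
clock: 9.8
tcp_pos: [0.4913, 0.0505, 0.1027]
orientation: [-0.085, -2.185, 2.187]
contact_force: [-0.7, -1.4, 6.6]
grip_width: 0.0445
```

```bash
python3 - <<'E'
from h import *
grab('wrist','w12.png');st()
crop('w12',270,170,370,260,8,'c18.png')
E
```

```text
t 9.85 tcp [0.4913 0.0505 0.1027] F [-0.1 -2.8  6.2] w 0.0443
[[-0.997  0.004 -0.073]
 [ 0.073 -0.001 -0.997]
 [-0.004 -1.     0.001]]
q [ 0.02  0.37 -0.29  2.08  0.17  0.71 -2.03]
```

View pics/c18.png

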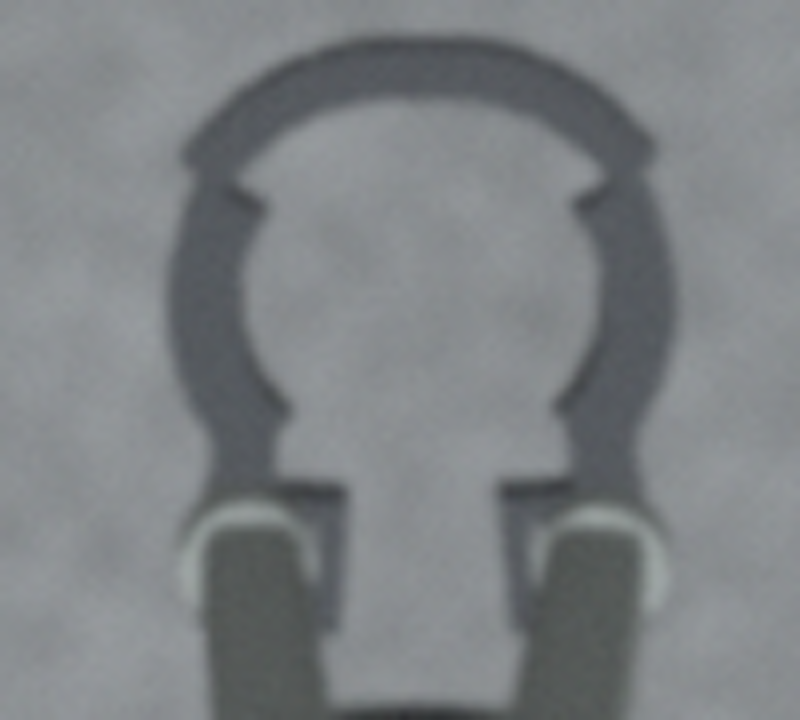

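Request:
drive_tool --pt "0 -0.5 0 0 0 0 42.5" --pt "0 -0.8 0 0 0 0 41" --pt "0 -1.0 0 0 0 0 39.5" --pt "0 -1.2 0 0 0 0 38" --pt "0 -1.3 0 0 0 0 37" --squeeze 60

```text
clock: 10.35
tcp_pos: [0.4915, 0.0504, 0.1042]
orientation: [-0.085, -2.185, 2.187]
contact_force: [-0.8, -2.0, 6.6]
grip_width: 0.0377
```

```bash
python3 - <<'E'
from h import *
grab('wrist','w13.png');st()
crop('w13',270,170,370,260,8,'c19.png')
E
```

```text
t 10.4 tcp [0.4915 0.0504 0.1042] F [-0.2 -1.8  6.1] w 0.0375
[[-0.997  0.005 -0.073]
 [ 0.073 -0.001 -0.997]
 [-0.005 -1.     0.001]]
q [ 0.02  0.37 -0.29  2.08  0.17  0.71 -2.03]
```

View pics/c19.png

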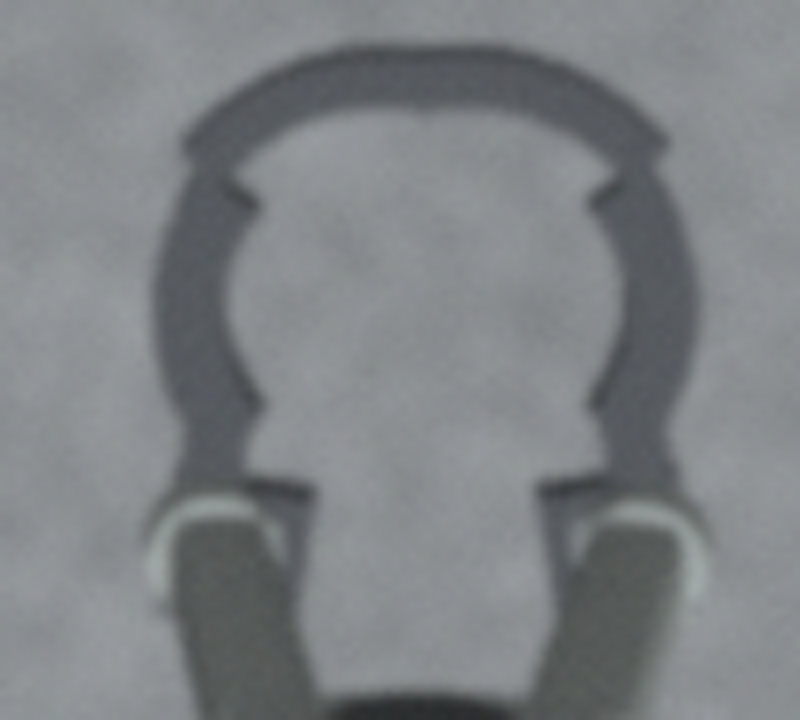

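Request:
drive_tool --pt "0 -0.4 0 0 0 0 35.5" --pt "0 -0.7 0 0 0 0 34.5" --pt "0 -0.9 0 0 0 0 33.5" --pt "0 -1.0 0 0 0 0 32.5" --pt "0 -1.1 0 0 0 0 32" --squeeze 60

```text
clock: 10.9
tcp_pos: [0.4912, 0.0504, 0.1051]
orientation: [-0.084, -2.185, 2.187]
contact_force: [0.1, -0.0, -0.2]
grip_width: 0.0325
```

```bash
python3 - <<'E'
from h import *
grab('wrist','w14.png');st()
crop('w14',270,170,370,260,8,'c20.png')
E
```

```text
t 10.95 tcp [0.4912 0.0505 0.1051] F [-1.   0.5  0.1] w 0.0321
[[-0.997  0.004 -0.073]
 [ 0.073 -0.001 -0.997]
 [-0.004 -1.     0.001]]
q [ 0.02  0.37 -0.29  2.08  0.16  0.71 -2.03]
```

View pics/c20.png

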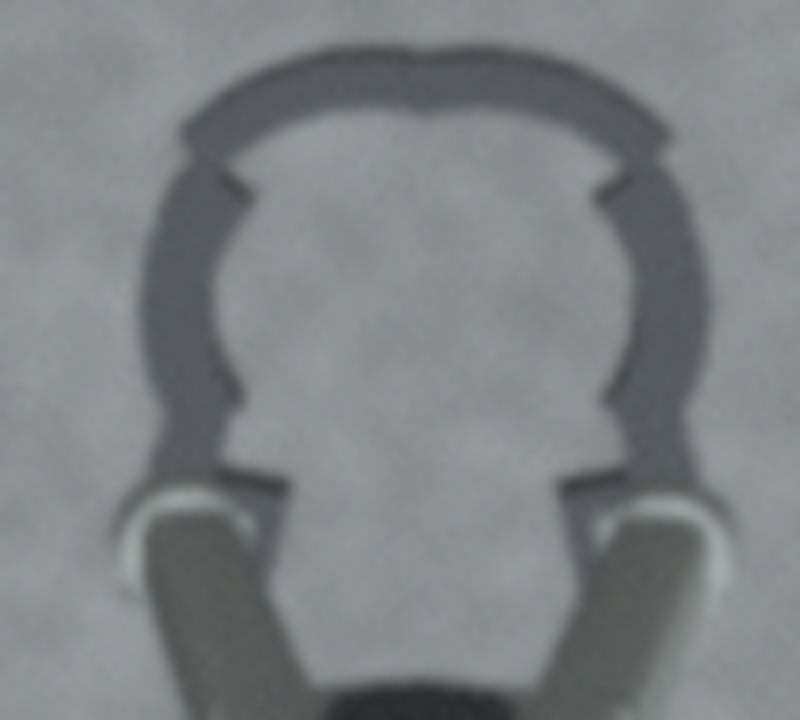

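Request:
drive_tool --pt "0 -2 0 0 0 0 32" --pt "0 -5 0 0 0 0 32" --pt "0 -10 0 0 0 0 32" --pt "0 -15 0 0 0 0 32" --pt "0 -15 0 0 0 0 32"

```text
clock: 11.45
tcp_pos: [0.4918, 0.0507, 0.121]
orientation: [-0.086, -2.186, 2.188]
contact_force: [1.0, 0.7, -1.8]
grip_width: 0.0324
```

```bash
python3 - <<'E'
from h import *
grab('wrist','w15.png');st();grab('scene','s15.png')
crop('w15',250,160,390,270,5.5,'c21.png')
crop('s15',230,160,310,250,6.5,'c22.png')
E
```

```text
t 11.5 tcp [0.4916 0.0506 0.1206] F [ 0.4 -0.3 -2.1] w 0.0327
[[-0.997  0.005 -0.073]
 [ 0.073 -0.001 -0.997]
 [-0.005 -1.     0.   ]]
q [ 0.02  0.34 -0.3   2.07  0.15  0.74 -2.02]
```

View pics/c21.png

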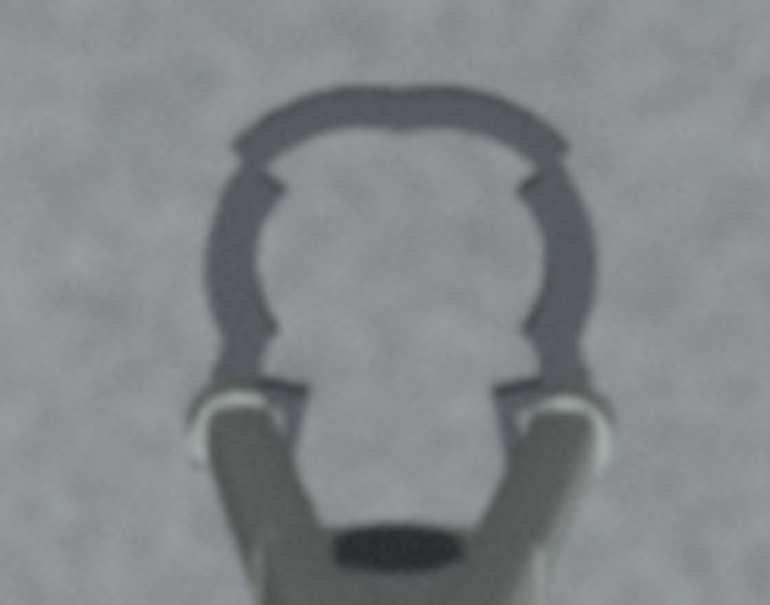

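View pics/c22.png

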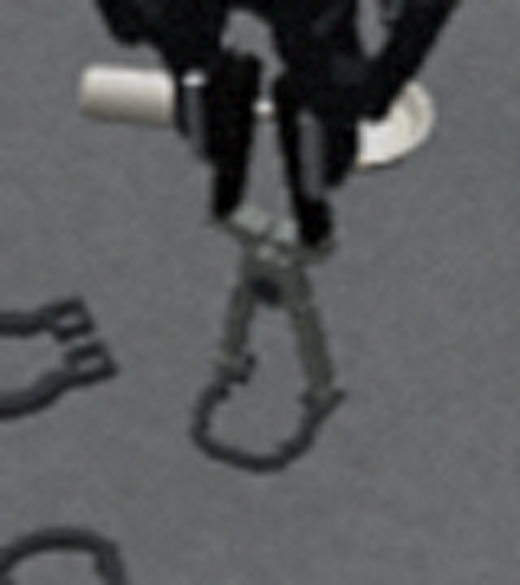

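Request:
drive_tool --pt "0 -20 0 0 0 0 32" --pt "0 -50 0 0 0 0 32" --pt "0 -80 5 0 0 0 32" --pt "0 -110 20 0 0 0 32" --pt "0 -126 40 0 0 0 32"

```text
clock: 12.05
tcp_pos: [0.4887, 0.0114, 0.2488]
orientation: [-0.087, -2.189, 2.189]
contact_force: [0.0, -0.3, -2.8]
grip_width: 0.0323
```

```bash
python3 - <<'E'
from h import *
st();tgt((0.554,-0.1438,0.248),-94.2)
E
```

```text
t 12.05 tcp [0.4887 0.0114 0.2488] F [ 0.  -0.3 -2.8] w 0.0323
[[-0.997  0.008 -0.071]
 [ 0.071 -0.    -0.997]
 [-0.008 -1.    -0.   ]]
q [ 0.12  0.16 -0.3   1.96  0.06  1.02 -1.85]
MOVE [-76.1   1.4 150.2] [ 0.02  0.13 -0.46]
```

Request:
drive_tool --pt "-15 1.4 30 0 0.1 -0.4 32" --pt "-35 1.4 70 0 0.1 -0.4 32" --pt "-58 1.4 110 0 0.1 -0.4 32" --pt "-72 1.4 140 0 0.1 -0.4 32" --pt "-76 1.4 150 0 0.1 -0.4 32"

```text
clock: 12.55
tcp_pos: [0.5542, -0.1482, 0.2474]
orientation: [-0.086, -2.18, 2.183]
contact_force: [-1.6, 0.1, -1.6]
grip_width: 0.0323
```

Request:
drive_tool --pt "0 0 0 0 0 0 32" --pt "0 0 0 0 0 0 32"

```text
clock: 12.75
tcp_pos: [0.5537, -0.1476, 0.2469]
orientation: [-0.085, -2.18, 2.182]
contact_force: [-0.3, 1.1, -2.4]
grip_width: 0.0325
```

```bash
python3 - <<'E'
from h import *
grab('wrist','w16.png');st();grab('scene','s16.png');grab('top','t16.png')
crop('s16',130,90,230,240,4,'c23.png')
crop('t16',450,130,600,260,5,'c24.png')
tgt((0.554,-0.1438,0.248),-94.2)
E
```

```text
t 12.8 tcp [ 0.5537 -0.1467  0.2471] F [ 0.2  0.9 -1.8] w 0.0326
[[-0.997 -0.    -0.077]
 [ 0.077 -0.001 -0.997]
 [ 0.    -1.     0.001]]
q [ 0.3   0.3  -0.19  1.78  0.06  1.07 -1.56]
MOVE [ 0.1 -0.6 -2.5] [-0.04 -0.13 -0.03]
```

View pics/w16.png

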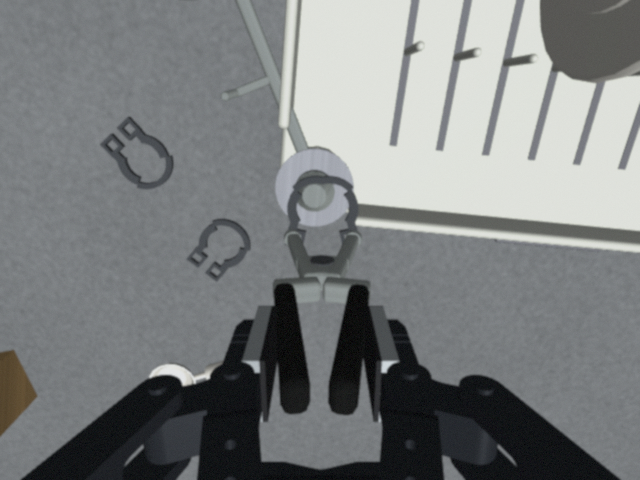

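View pics/c23.png

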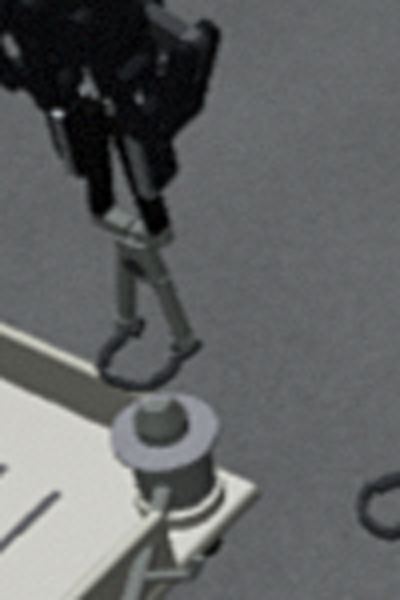

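View pics/c24.png

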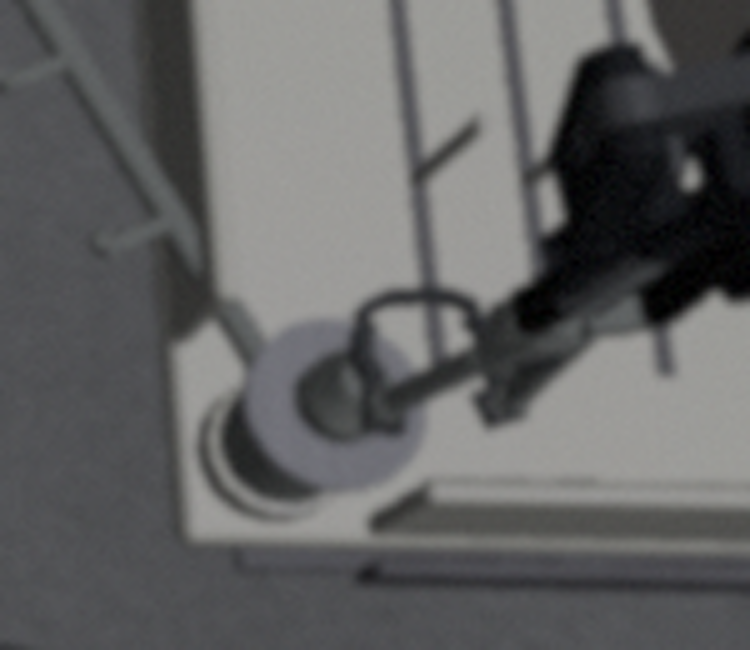

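```bash
python3 - <<'E'
from h import *
crop('w16',260,140,380,260,6.5,'c25.png')
E
```

```text
(no output)
```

View pics/c25.png

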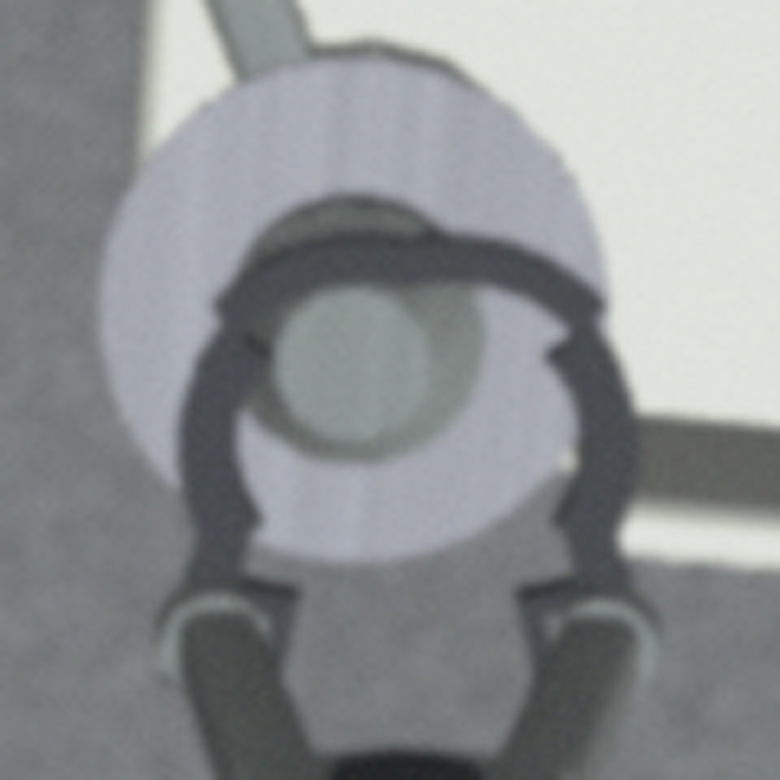

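```bash
python3 - <<'E'
from h import *
f='w16';O=(260,140)
pt=P(f,O,6.5,[(351,363)],.116)[0]; wa=P(f,O,6.5,[(354,311)],.0938)[0]
print('posttop',pt,'washer',wa,'ext est .574,-.1454')
zr=.146
b=P(f,O,6.5,[(416,259)],zr)[0]; lr=P(f,O,6.5,[(180,440),(637,440)],zr); sh=P(f,O,6.5,[(216,650),(605,650)],zr+.002); cor=P(f,O,6.5,[(220,300),(603,300)],zr)
print(b,lr,np.linalg.norm(lr[0]-lr[1]),sh,sh.mean(0),np.linalg.norm(sh[0]-sh[1]),ang(sh[0],sh[1]),ang(cor[0],cor[1]))
# scene+top triangulation of post top
E
python3 - <<'E'
import sys;sys.path.insert(0,'.')
E
python3 -c "
from h import *
crop('s16',140,165,210,225,9,'c26.png')"
```

```text
posttop [ 0.57412434 -0.14433719  0.116     ] washer [ 0.57470962 -0.14439547  0.0938    ] ext est .574,-.1454
[ 0.59013139 -0.15192438  0.146     ] [[ 0.57516323 -0.12917677  0.146     ]
 [ 0.57192309 -0.17080854  0.146     ]] 0.041757669945690065 [[ 0.55536958 -0.13064264  0.148     ]
 [ 0.5525607  -0.16671939  0.148     ]] [ 0.55396514 -0.14868102  0.148     ] 0.03618592955643967 85.5480246031475 85.55080201041892
```

View pics/c26.png

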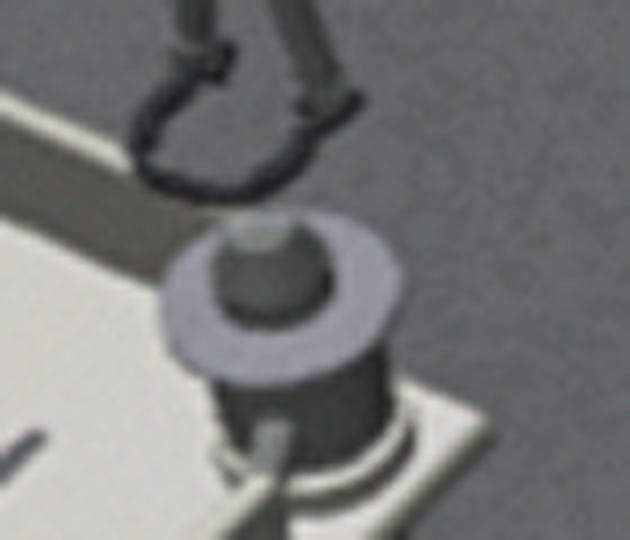

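```bash
python3 - <<'E'
from h import *
tgt((0.5548,-0.1413,0.229),-94.4);st()
E
```

```text
MOVE [-0.5 18.4 -5.1] [-0.04  0.07 -0.03]
t 12.9 tcp [ 0.554  -0.1463  0.2474] F [-0.5  0.9 -2.9] w 0.0325
[[-0.997  0.    -0.076]
 [ 0.076 -0.001 -0.997]
 [-0.    -1.     0.001]]
q [ 0.3   0.3  -0.19  1.78  0.06  1.07 -1.56]
```

Request:
drive_tool --pt "-0.5 0 -5 0 0 0 31.5" --pt "-0.5 8 -5 0 0 0 31" --pt "-0.5 16 -5 0 0 0 31" --pt "-0.5 18 -5 0 0 0 31" --pt "-0.5 18 -5 0 0 0 31"

```text
clock: 13.4
tcp_pos: [0.5543, -0.1414, 0.2285]
orientation: [-0.081, -2.182, 2.183]
contact_force: [-0.6, -0.7, -2.4]
grip_width: 0.0314
```

Request:
drive_tool --pt "0 0 0 0 0 0 31" --pt "0 0 0 0 0 0 31" --pt "0 0 0 0 0 0 31"

```text
clock: 13.7
tcp_pos: [0.5544, -0.1416, 0.2287]
orientation: [-0.082, -2.182, 2.183]
contact_force: [-0.2, 0.1, -1.5]
grip_width: 0.0317
```

```bash
python3 - <<'E'
from h import *
st();grab('wrist','w17.png');st();grab('scene','s17.png')
crop('w17',260,140,380,260,6.5,'c27.png')
crop('s17',140,150,210,225,8,'c28.png')
E
```

```text
t 13.7 tcp [ 0.5544 -0.1416  0.2287] F [-0.2  0.1 -1.5] w 0.0317
[[-0.997 -0.001 -0.076]
 [ 0.076 -0.001 -0.997]
 [ 0.001 -1.     0.001]]
q [ 0.29  0.32 -0.19  1.8   0.07  1.03 -1.57]
t 13.75 tcp [ 0.5544 -0.1415  0.2287] F [ 0.2 -0.1 -1.4] w 0.0311
[[-0.997 -0.001 -0.076]
 [ 0.076 -0.001 -0.997]
 [ 0.001 -1.     0.001]]
q [ 0.29  0.32 -0.19  1.8   0.07  1.03 -1.57]
```

View pics/c27.png

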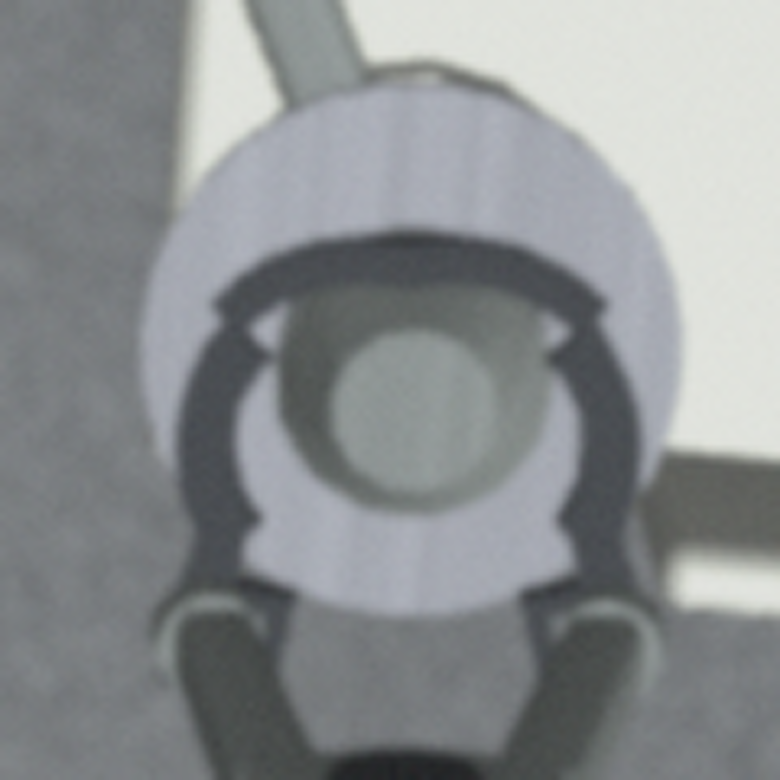

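View pics/c28.png

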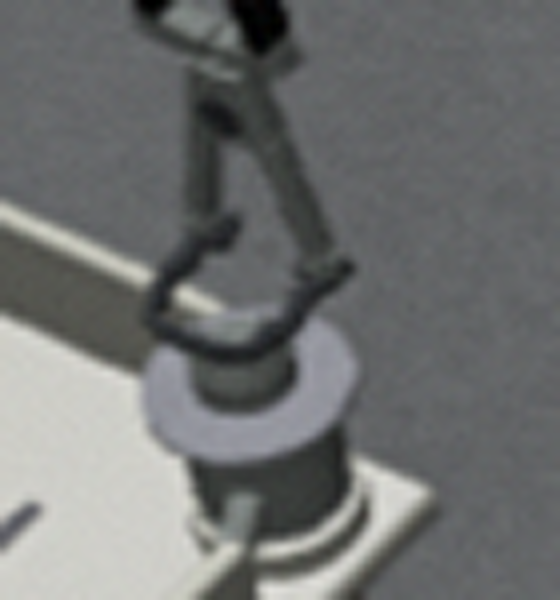

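```bash
python3 - <<'E'
from h import *
f='w17';O=(260,140);z=.128
pt=P(f,O,6.5,[(414,411)],.116)[0]; wa=P(f,O,6.5,[(412,347)],.0938)[0]
print('posttop',pt,'washer',wa)
b=P(f,O,6.5,[(410,259)],z)[0]; lr=P(f,O,6.5,[(178,440),(639,440)],z);li=P(f,O,6.5,[(238,440),(582,440)],z)
sh=P(f,O,6.5,[(213,648),(606,648)],z+.002)
print(b,lr.mean(0),np.linalg.norm(lr[0]-lr[1]),np.linalg.norm(li[0]-li[1]),sh.mean(0),ang(sh[0],sh[1]))
a=np.radians(-4.4);u=np.array([np.cos(a),np.sin(a),0])
c=b-.017*u;print('ring ctr',c,lr.mean(0),'sh+18.2',sh.mean(0)+.0182*u)
E
```

```text
posttop [ 0.57397434 -0.14446428  0.116     ] washer [ 0.57511811 -0.14450005  0.0938    ]
[ 0.59096112 -0.14526329  0.128     ] [ 0.5743395  -0.14390202  0.128     ] 0.04209241076368394 0.031409526242426794 [ 0.55497531 -0.14255498  0.13      ] 85.67349445944926
ring ctr [ 0.57401122 -0.14395906  0.128     ] [ 0.5743395  -0.14390202  0.128     ] sh+18.2 [ 0.57312167 -0.14395126  0.13      ]
```

Request:
drive_tool --pt "-0.4 2 0.5 0 0 0 31" --pt "-0.4 5 0.5 0 0 0 31" --pt "-0.4 9 0.5 0 0 0 31" --pt "-0.4 13 0.5 0 0 0 31" --pt "-0.4 14 0.5 0 0 0 31"

```text
clock: 14.3
tcp_pos: [0.5543, -0.142, 0.2139]
orientation: [-0.081, -2.181, 2.182]
contact_force: [-0.6, -0.0, -2.2]
grip_width: 0.0315
```

```bash
python3 - <<'E'
from h import *
st();grab('wrist','w18.png')
crop('w18',260,140,380,260,6.5,'c29.png')
E
```

```text
t 14.3 tcp [ 0.5543 -0.142   0.2139] F [-0.6 -0.  -2.2] w 0.0315
[[-0.997 -0.002 -0.076]
 [ 0.076 -0.    -0.997]
 [ 0.002 -1.     0.001]]
q [ 0.29  0.34 -0.19  1.81  0.07  1.   -1.57]
```

View pics/c29.png

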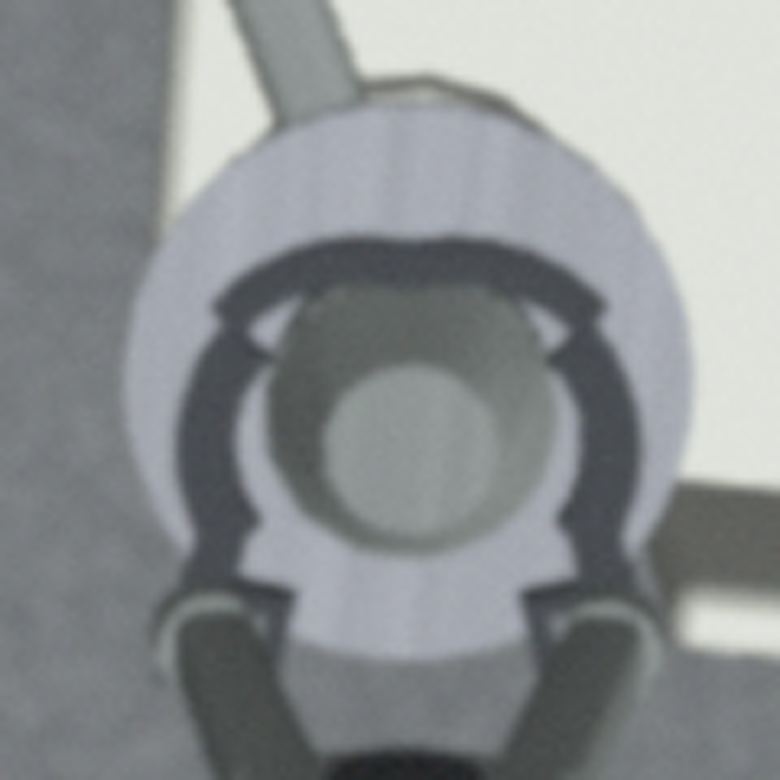

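```bash
python3 - <<'E'
from h import *
f='w18';O=(260,140);z=.113
pt=P(f,O,6.5,[(411,451)],.116)[0]; wa=P(f,O,6.5,[(409,382)],.0938)[0]
print('posttop',pt,'washer',wa)
b=P(f,O,6.5,[(410,263)],z)[0]; lr=P(f,O,6.5,[(178,440),(640,440)],z)
a=np.radians(-4.4);u=np.array([np.cos(a),np.sin(a),0])
print(b-.017*u,lr.mean(0))
E
```

```text
posttop [ 0.57382455 -0.14447126  0.116     ] washer [ 0.57480109 -0.1444788   0.0938    ]
[ 0.57339307 -0.14430748  0.113     ] [ 0.57406351 -0.14432341  0.113     ]
```

Request:
drive_tool --pt "-0.7 2 0 0 0 0 31" --pt "-0.7 5 0 0 0 0 31" --pt "-0.7 8 0 0 0 0 31" --pt "-0.7 11 0 0 0 0 31" --pt "-0.7 12 0 0 0 0 31"

```text
clock: 14.85
tcp_pos: [0.5548, -0.142, 0.2015]
orientation: [-0.08, -2.181, 2.182]
contact_force: [0.4, -0.0, -2.0]
grip_width: 0.0316
```

```bash
python3 - <<'E'
from h import *
st();grab('wrist','w19.png');grab('scene','s19.png')
crop('w19',260,140,380,260,6.5,'c30.png')
crop('s19',140,150,210,225,8,'c31.png')
E
```

```text
t 14.85 tcp [ 0.5548 -0.142   0.2015] F [ 0.4 -0.  -2. ] w 0.0316
[[-0.997 -0.003 -0.076]
 [ 0.076 -0.    -0.997]
 [ 0.003 -1.     0.   ]]
q [ 0.29  0.35 -0.19  1.82  0.08  0.98 -1.58]
```

View pics/c30.png

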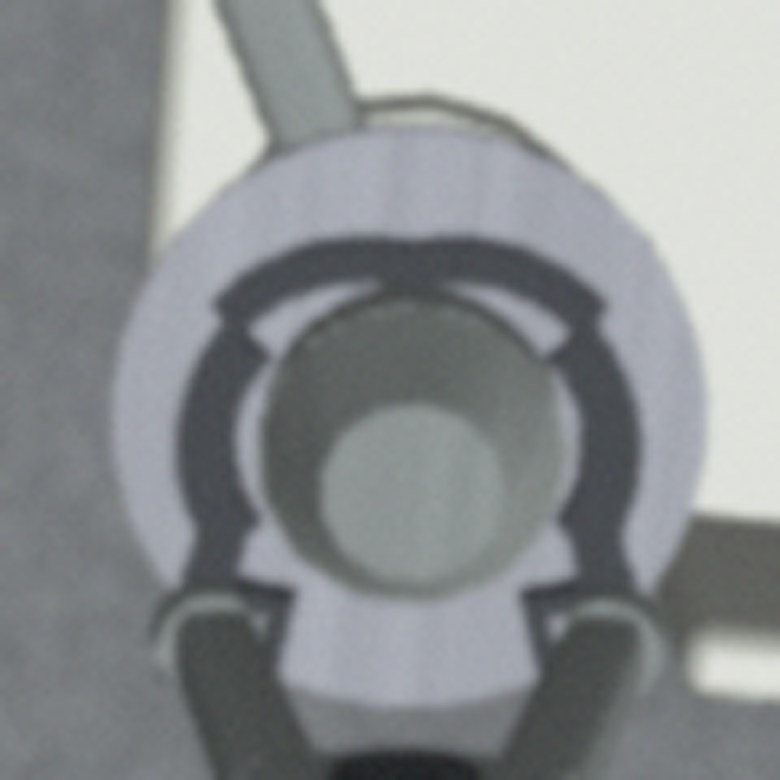

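View pics/c31.png

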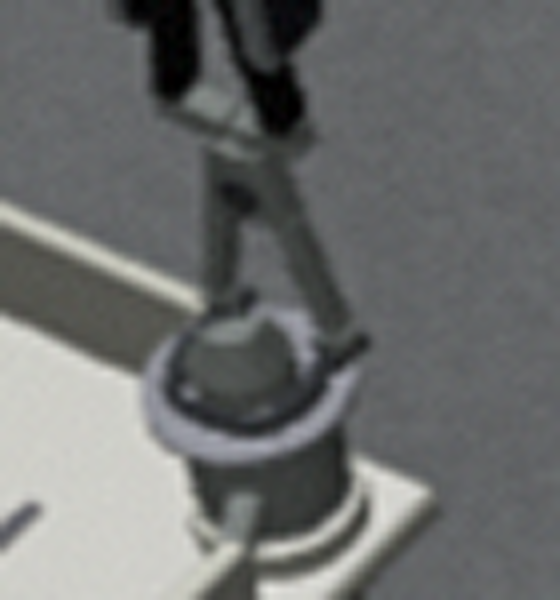

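Request:
drive_tool --pt "0 1 0 0 0 0 31" --pt "0 2 0 0 0 0 31" --pt "0 2.5 0 0 0 0 31" --pt "0 2.5 0 0 0 0 31"

```text
clock: 15.35
tcp_pos: [0.555, -0.142, 0.1993]
orientation: [-0.08, -2.181, 2.182]
contact_force: [-0.0, 0.2, -1.9]
grip_width: 0.0313
```

Request:
drive_tool --pt "0 0.5 0 0 0 0 31" --pt "0 1 0 0 0 0 31" --pt "0 1 0 0 0 0 31"

```text
clock: 15.65
tcp_pos: [0.5553, -0.1421, 0.1987]
orientation: [-0.081, -2.181, 2.183]
contact_force: [-0.6, 0.1, 2.1]
grip_width: 0.0316
```

Request:
drive_tool --pt "0 0.5 0 0 0 0 31" --pt "0 1 0 0 0 0 31" --pt "0 1.2 0 0 0 0 31"

```text
clock: 15.95
tcp_pos: [0.5555, -0.1422, 0.1978]
orientation: [-0.082, -2.182, 2.183]
contact_force: [-0.6, 0.3, 3.6]
grip_width: 0.0313
```

Request:
drive_tool --pt "0 0 0 0 0 0 31" --pt "0 0.5 0 0 0 0 31" --pt "0 0.8 0 0 0 0 31"

```text
clock: 16.25
tcp_pos: [0.5557, -0.1422, 0.1972]
orientation: [-0.083, -2.182, 2.183]
contact_force: [-0.1, -0.1, 3.4]
grip_width: 0.0315
```

Request:
drive_tool --pt "0.3 0.5 0 0 0 0 31" --pt "0.3 1 0 0 0 0 31" --pt "0.3 1.2 0 0 0 0 31"

```text
clock: 16.55
tcp_pos: [0.5558, -0.1423, 0.1964]
orientation: [-0.084, -2.182, 2.184]
contact_force: [-0.7, -0.6, 5.4]
grip_width: 0.0314
```

Request:
drive_tool --pt "0.2 0.5 0 0 0 0 31" --pt "0.2 0.8 0 0 0 0 31" --pt "0.2 0.8 0 0 0 0 31"

```text
clock: 16.85
tcp_pos: [0.5561, -0.1423, 0.1962]
orientation: [-0.085, -2.182, 2.185]
contact_force: [-0.5, -1.2, 7.0]
grip_width: 0.0314
```

```bash
python3 - <<'E'
from h import *
st();grab('wrist','w20.png');grab('scene','s20.png')
crop('w20',260,140,380,260,6.5,'c32.png')
crop('s20',140,150,210,225,8,'c33.png')
E
```

```text
t 16.85 tcp [ 0.5561 -0.1423  0.1962] F [-0.5 -1.2  7. ] w 0.0314
[[-0.997  0.002 -0.076]
 [ 0.076 -0.001 -0.997]
 [-0.002 -1.     0.001]]
q [ 0.29  0.36 -0.19  1.83  0.08  0.96 -1.58]
```

View pics/c32.png

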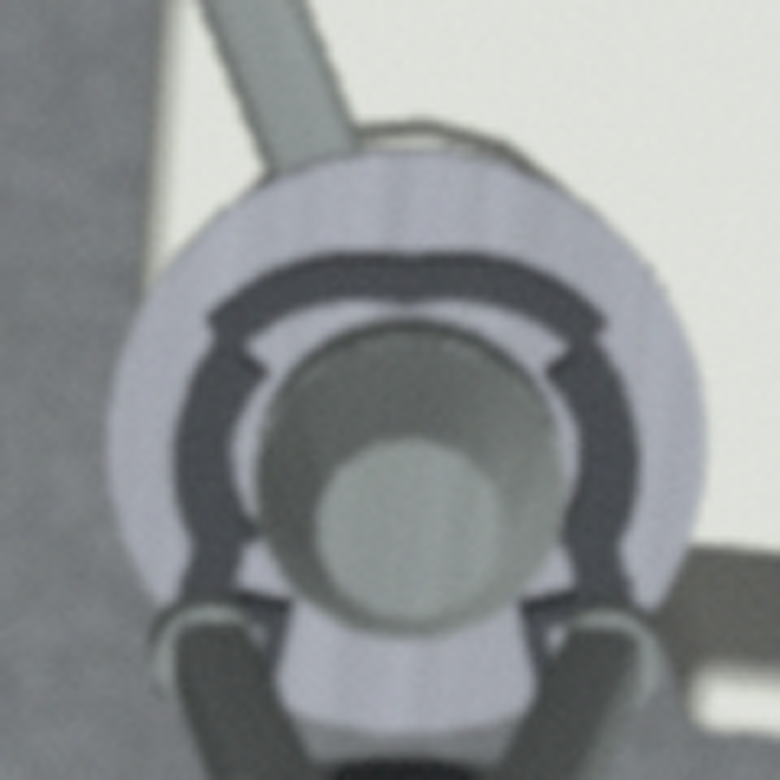

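View pics/c33.png

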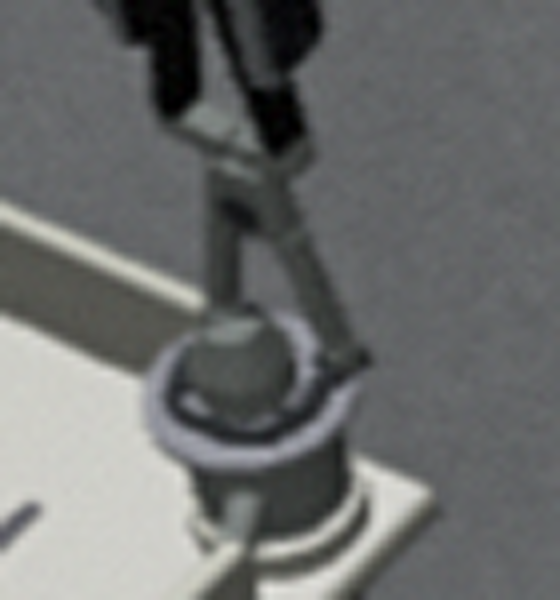

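Request:
drive_tool --pt "1 0.2 0 0 0 0 31" --pt "2 0.4 0 0 0 0 31" --pt "2.3 0.5 0 0 0 0 31"

```text
clock: 17.25
tcp_pos: [0.5543, -0.1422, 0.1962]
orientation: [-0.087, -2.183, 2.185]
contact_force: [-0.6, -0.4, 5.4]
grip_width: 0.0317
```

```bash
python3 - <<'E'
from h import *
st();grab('wrist','w21.png')
crop('w21',260,140,380,260,6.5,'c34.png')
E
```

```text
t 17.25 tcp [ 0.5543 -0.1422  0.1962] F [-0.6 -0.4  5.4] w 0.0317
[[-0.997  0.003 -0.076]
 [ 0.076 -0.001 -0.997]
 [-0.003 -1.     0.001]]
q [ 0.29  0.35 -0.19  1.83  0.08  0.96 -1.58]
```

View pics/c34.png

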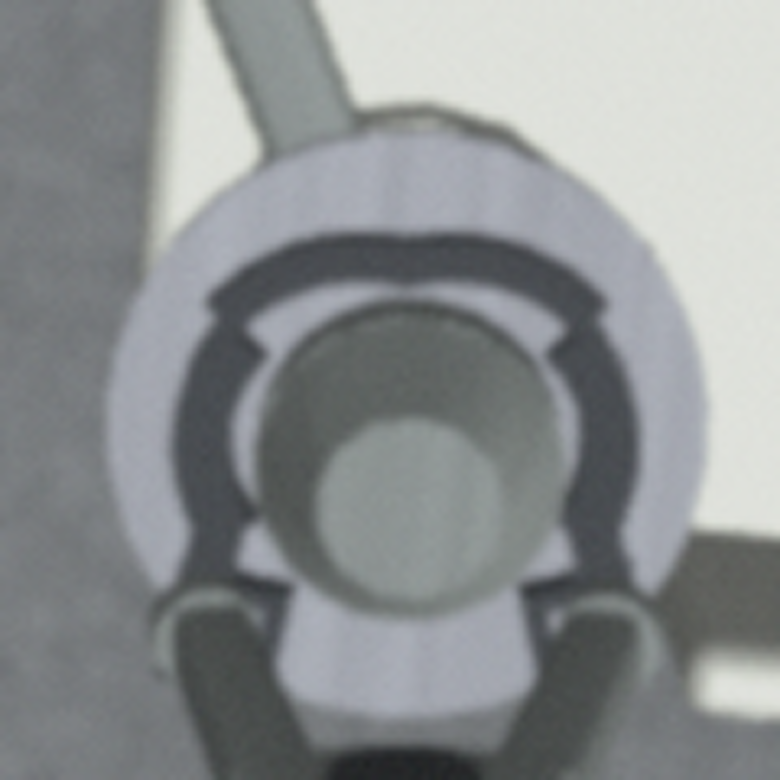

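Request:
drive_tool --pt "0 -1.5 0 0 0 0 31" --pt "0 -3.5 0 0 0 0 31" --pt "0.5 -3.5 0 0 0 0 31" --pt "1 -3.5 0 0 0 0 31" --pt "1 -3.5 0 0 0 0 31"

```text
clock: 17.8
tcp_pos: [0.553, -0.142, 0.1994]
orientation: [-0.086, -2.183, 2.185]
contact_force: [0.5, -0.2, -0.3]
grip_width: 0.0314
```

```bash
python3 - <<'E'
from h import *
st();grab('wrist','w22.png')
crop('w22',260,140,380,260,6.5,'c35.png')
E
```

```text
t 17.8 tcp [ 0.553  -0.142   0.1994] F [ 0.5 -0.2 -0.3] w 0.0314
[[-0.997  0.003 -0.076]
 [ 0.076 -0.001 -0.997]
 [-0.003 -1.     0.001]]
q [ 0.29  0.35 -0.19  1.83  0.08  0.96 -1.58]
```

View pics/c35.png

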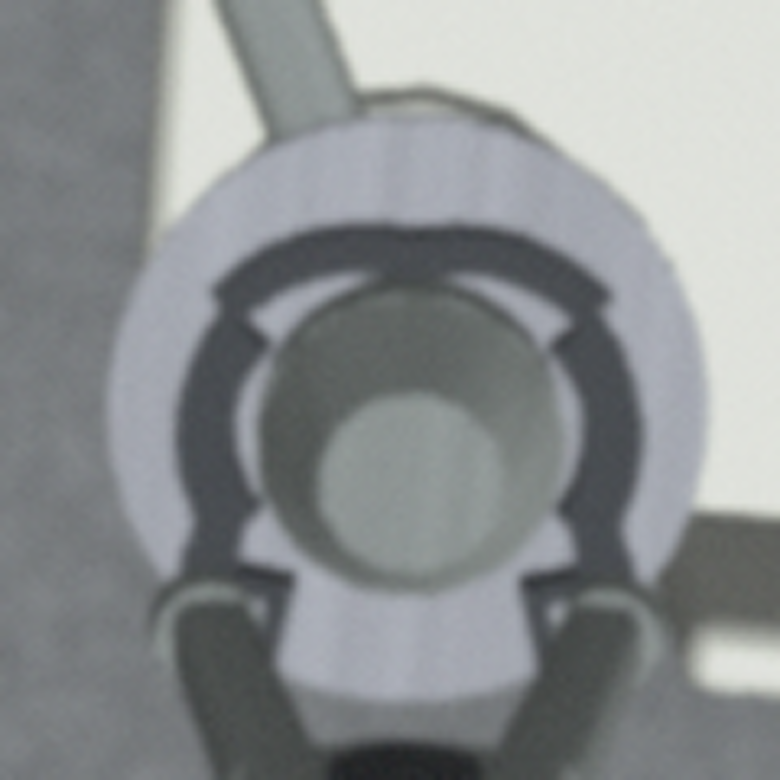

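Request:
drive_tool --pt "0.1 1 0 0 0 0 31" --pt "0.3 2 0 0 0 0 31" --pt "0.6 3 0 0 0 0 31" --pt "0.8 3.8 0 0 0 0 31" --pt "0.8 3.8 0 0 0 0 31"

```text
clock: 18.35
tcp_pos: [0.5528, -0.1419, 0.1963]
orientation: [-0.087, -2.183, 2.186]
contact_force: [-0.1, 0.8, 5.8]
grip_width: 0.0314
```

Request:
drive_tool --pt "0.2 0.6 0 0 0 0 31" --pt "0.4 1.0 0 0 0 0 31" --pt "0.4 1.0 0 0 0 0 31"

```text
clock: 18.65
tcp_pos: [0.5531, -0.1419, 0.1961]
orientation: [-0.089, -2.184, 2.187]
contact_force: [-0.1, -0.0, 7.0]
grip_width: 0.0315
```

```bash
python3 - <<'E'
from h import *
st();grab('wrist','w23.png')
crop('w23',260,140,380,260,6.5,'c36.png')
E
```

```text
t 18.65 tcp [ 0.5531 -0.1419  0.1961] F [-0.1 -0.   7. ] w 0.0315
[[-0.997  0.006 -0.076]
 [ 0.076 -0.002 -0.997]
 [-0.006 -1.     0.001]]
q [ 0.29  0.35 -0.19  1.84  0.08  0.95 -1.58]
```

View pics/c36.png

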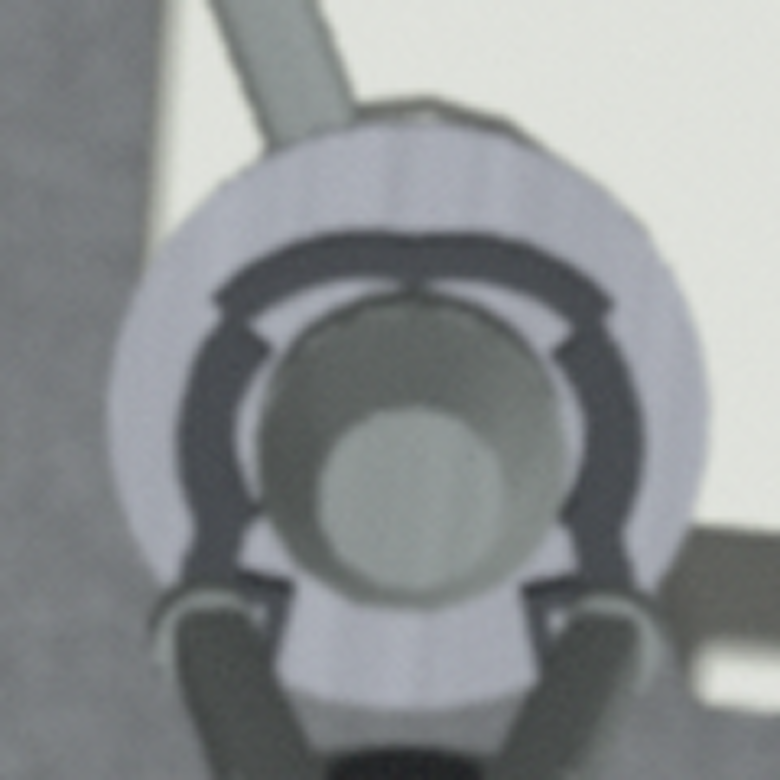

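Request:
drive_tool --pt "0.2 0.3 0 0 0 0 33" --pt "0.4 0.7 0 0 0 0 35" --pt "0.6 1.1 0 0 0 0 37" --pt "0.6 1.2 0 0 0 0 38"

```text
clock: 19.1
tcp_pos: [0.5532, -0.1419, 0.1956]
orientation: [-0.091, -2.185, 2.188]
contact_force: [-0.1, 0.5, 6.3]
grip_width: 0.0382
```

```bash
python3 - <<'E'
from h import *
st();grab('wrist','w24.png')
crop('w24',260,140,380,260,6.5,'c37.png')
E
```

```text
t 19.1 tcp [ 0.5532 -0.1419  0.1956] F [-0.1  0.5  6.3] w 0.0382
[[-0.997  0.007 -0.076]
 [ 0.076 -0.002 -0.997]
 [-0.007 -1.     0.001]]
q [ 0.29  0.35 -0.19  1.84  0.08  0.95 -1.58]
```

View pics/c37.png

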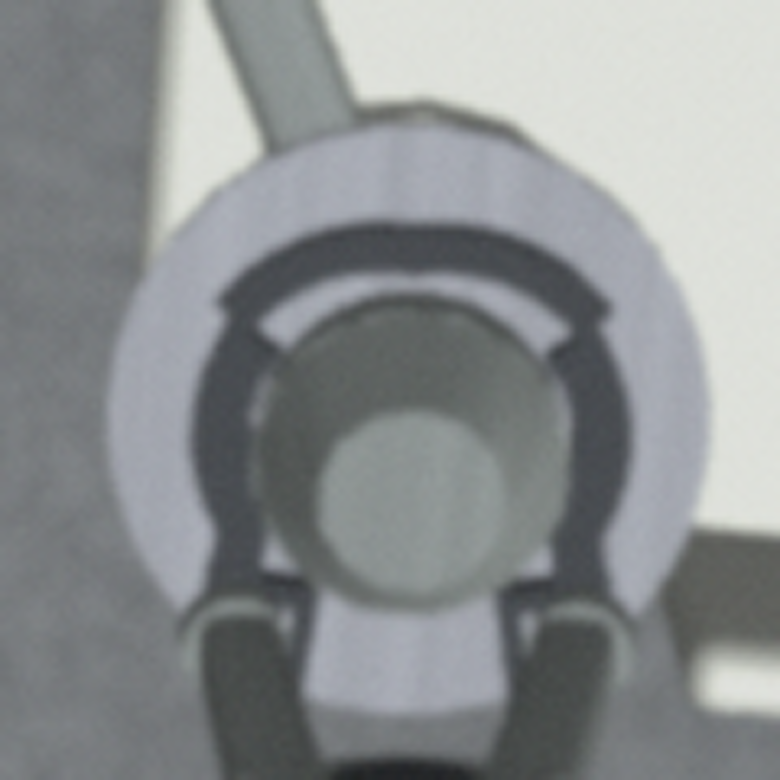

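Request:
drive_tool --pt "0.5 0.5 0 0 0 0 38" --pt "0.8 0.9 0 0 0 0 38"

```text
clock: 19.35
tcp_pos: [0.5531, -0.1419, 0.1955]
orientation: [-0.093, -2.185, 2.189]
contact_force: [0.7, 0.2, 5.6]
grip_width: 0.0382
```

Request:
drive_tool --pt "0.3 0.4 0 0 0 0 39.5" --pt "0.6 0.8 0 0 0 0 41" --pt "0.8 1.1 0 0 0 0 43"

```text
clock: 19.65
tcp_pos: [0.5526, -0.1415, 0.1947]
orientation: [-0.094, -2.186, 2.189]
contact_force: [0.2, 0.7, 4.8]
grip_width: 0.0432
```

```bash
python3 - <<'E'
from h import *
st();grab('wrist','w25.png')
crop('w25',260,140,380,260,6.5,'c38.png')
E
```

```text
t 19.65 tcp [ 0.5526 -0.1415  0.1947] F [0.2 0.7 4.8] w 0.0432
[[-0.997  0.01  -0.076]
 [ 0.076 -0.002 -0.997]
 [-0.01  -1.     0.001]]
q [ 0.29  0.35 -0.19  1.85  0.08  0.95 -1.58]
```

View pics/c38.png

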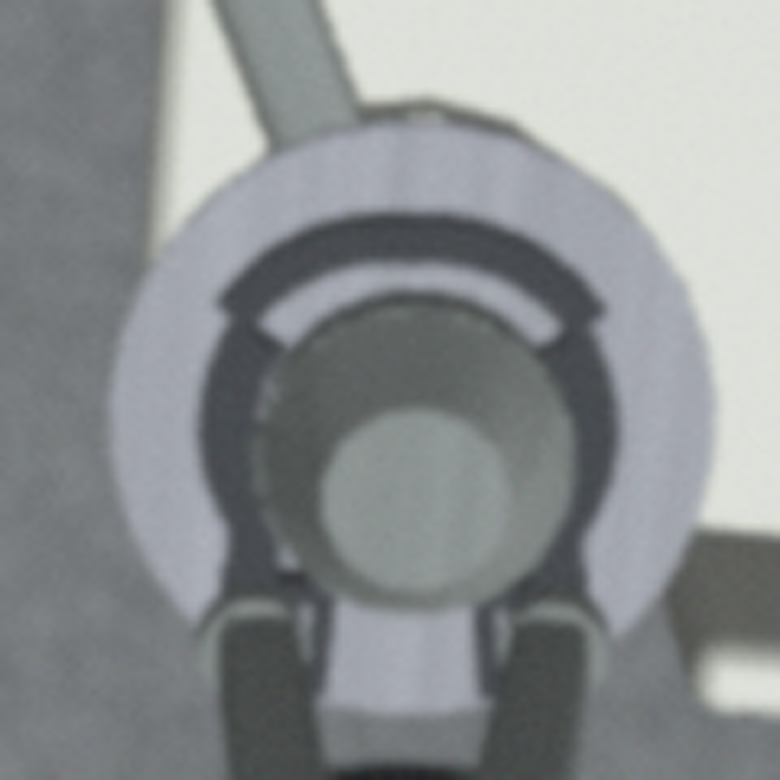

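Request:
drive_tool --pt "0.7 0.7 0 0 0 0 43" --pt "1.4 1.3 0 0 0 0 43" --pt "2.0 1.7 0 0 0 0 43"

```text
clock: 20.0
tcp_pos: [0.5516, -0.1414, 0.194]
orientation: [-0.096, -2.187, 2.191]
contact_force: [0.1, 0.0, 9.1]
grip_width: 0.0433
```

```bash
python3 - <<'E'
from h import *
st();grab('wrist','w26.png')
crop('w26',260,140,380,260,6.5,'c39.png')
E
```

```text
t 20.0 tcp [ 0.5516 -0.1414  0.194 ] F [0.1 0.  9.1] w 0.0433
[[-0.997  0.012 -0.075]
 [ 0.075 -0.002 -0.997]
 [-0.012 -1.     0.001]]
q [ 0.29  0.35 -0.19  1.85  0.08  0.94 -1.58]
```

View pics/c39.png

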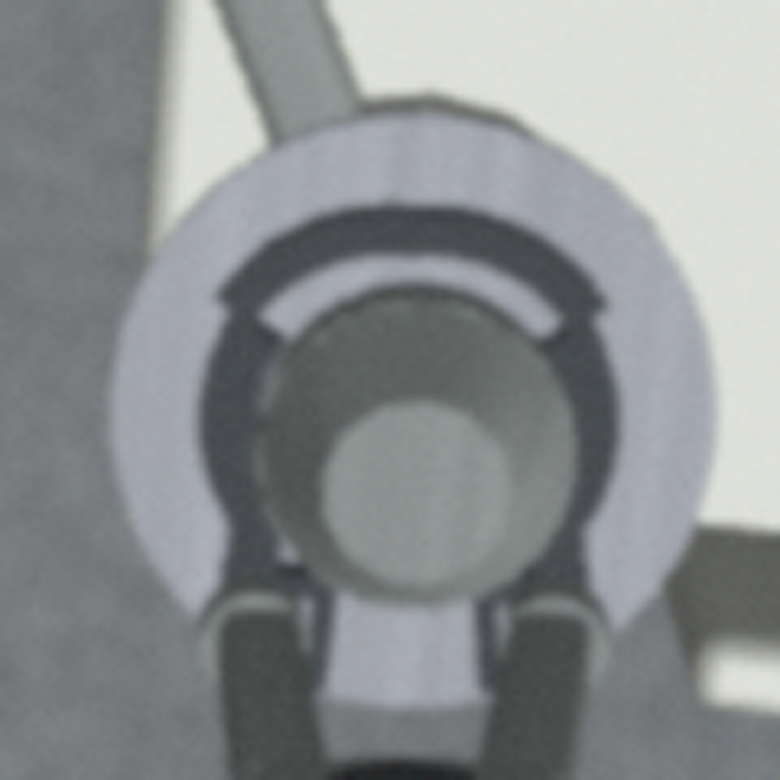

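Request:
drive_tool --pt "0.5 0.3 0 0 0 0 45" --pt "0.9 0.7 0 0 0 0 47" --pt "1.2 1.0 0 0 0 0 48.5"

```text
clock: 20.35
tcp_pos: [0.5508, -0.1416, 0.1933]
orientation: [-0.097, -2.187, 2.192]
contact_force: [0.2, -1.7, 5.8]
grip_width: 0.0485
```

```bash
python3 - <<'E'
from h import *
st();grab('wrist','w27.png')
crop('w27',260,140,380,260,6.5,'c40.png')
E
```

```text
t 20.35 tcp [ 0.5508 -0.1416  0.1933] F [ 0.2 -1.7  5.8] w 0.0485
[[-0.997  0.013 -0.076]
 [ 0.076 -0.003 -0.997]
 [-0.013 -1.     0.002]]
q [ 0.29  0.34 -0.19  1.85  0.08  0.94 -1.58]
```

View pics/c40.png

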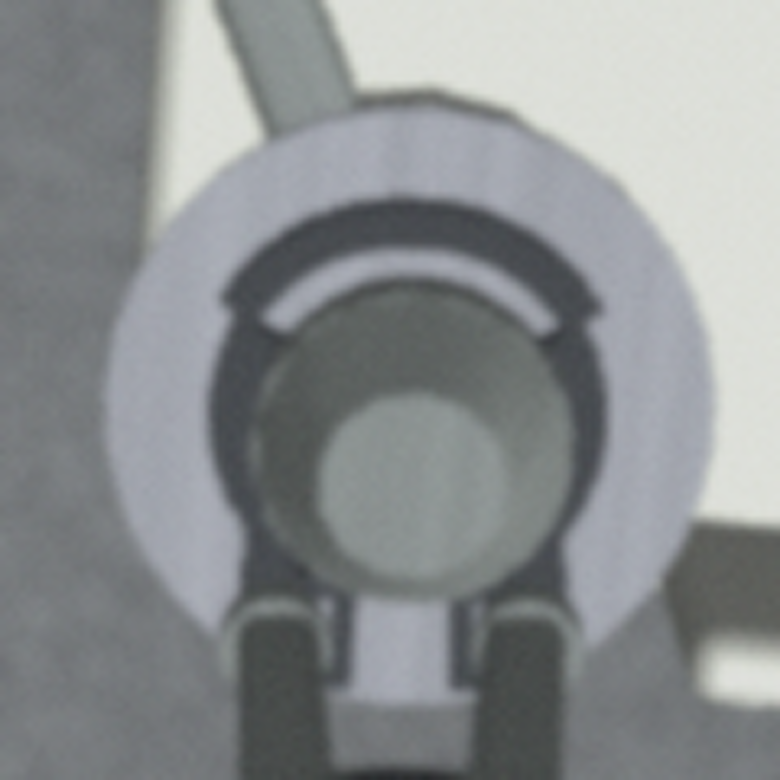

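Request:
drive_tool --pt "0.7 0.7 0 0 0 0 49.5" --pt "1.5 1.2 0 0 0 0 51" --pt "2.0 1.6 0 0 0 0 52"

```text
clock: 20.7
tcp_pos: [0.5491, -0.1416, 0.1919]
orientation: [-0.099, -2.187, 2.192]
contact_force: [1.1, -0.1, 6.7]
grip_width: 0.052
```

```bash
python3 - <<'E'
from h import *
st();grab('wrist','w28.png')
crop('w28',260,140,380,260,6.5,'c41.png')
E
```

```text
t 20.7 tcp [ 0.5491 -0.1416  0.1919] F [ 1.1 -0.1  6.7] w 0.052
[[-0.997  0.014 -0.076]
 [ 0.076 -0.003 -0.997]
 [-0.014 -1.     0.002]]
q [ 0.29  0.34 -0.19  1.86  0.08  0.93 -1.58]
```

View pics/c41.png

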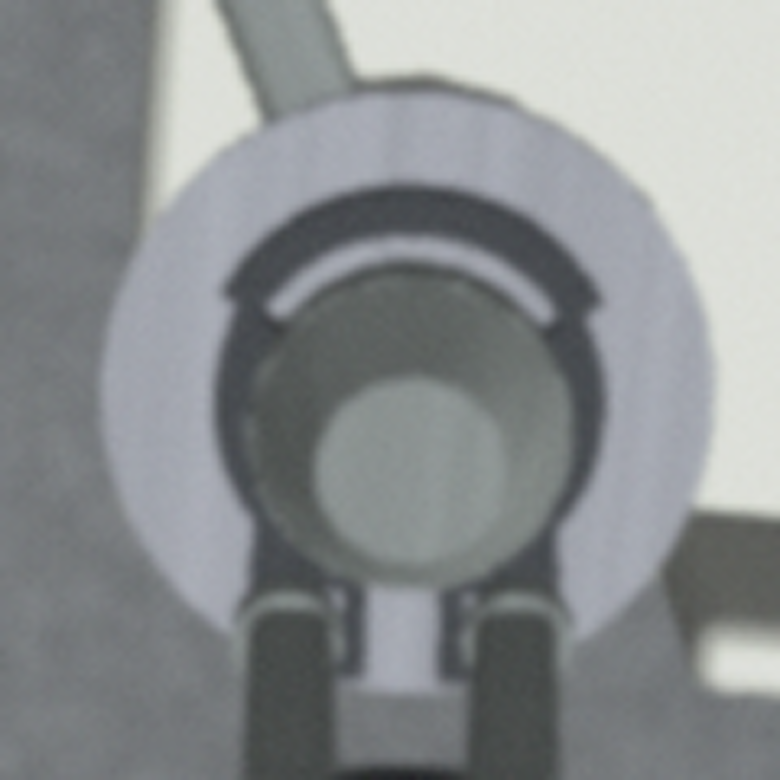

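Request:
drive_tool --pt "0.8 0.5 0 0 0 0 53" --pt "1.6 1.0 0 0 0 0 54" --pt "2.2 1.0 0 0 0 0 55" --pt "2.6 1.0 0 0 0 0 55"

```text
clock: 21.15
tcp_pos: [0.5466, -0.1416, 0.1911]
orientation: [-0.099, -2.187, 2.193]
contact_force: [0.1, -0.4, 5.2]
grip_width: 0.0548
```

```bash
python3 - <<'E'
from h import *
st();grab('wrist','w29.png')
crop('w29',260,140,380,260,6.5,'c42.png')
E
```

```text
t 21.15 tcp [ 0.5466 -0.1416  0.1911] F [ 0.1 -0.4  5.2] w 0.0548
[[-0.997  0.014 -0.076]
 [ 0.076 -0.003 -0.997]
 [-0.015 -1.     0.002]]
q [ 0.3   0.34 -0.19  1.87  0.08  0.93 -1.58]
```

View pics/c42.png

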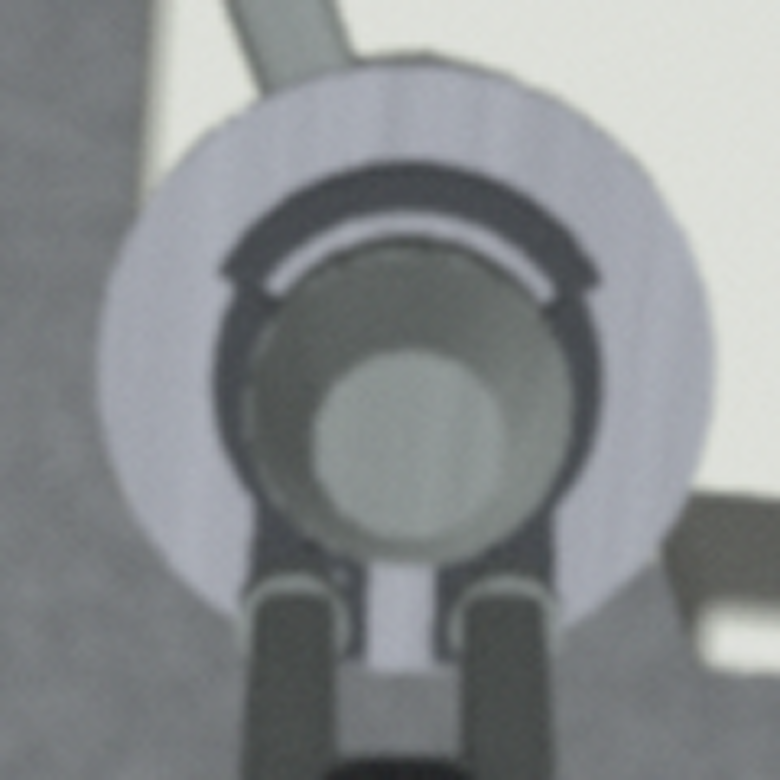

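```bash
python3 - <<'E'
from h import *
f='w29';O=(260,140);z=.095
print('posttop',P(f,O,6.5,[(408,447)],.116)[0],'washer',P(f,O,6.5,[(408,368)],.0910)[0])
b=P(f,O,6.5,[(408,185),(408,160),(408,212)],z); lr=P(f,O,6.5,[(213,385),(603,385)],z)
a=np.radians(-4.4);u=np.array([np.cos(a),np.sin(a),0])
print(b,b[0]-.0175*u,lr.mean(0),np.linalg.norm(lr[0]-lr[1]))
lug=P(f,O,6.5,[(365,660),(438,660)],z);print('lug rear',lug.mean(0)+u*.026, np.linalg.norm(lug[0]-lug[1]))
E
```

```text
posttop [ 0.57372394 -0.14438691  0.116     ] washer [ 0.57477941 -0.14462638  0.091     ]
[[ 0.59185784 -0.14586123  0.095     ]
 [ 0.59401816 -0.1460207   0.095     ]
 [ 0.58951085 -0.14568798  0.095     ]] [ 0.57440941 -0.14451865  0.095     ] [ 0.57412295 -0.14455396  0.095     ] 0.03475673846995525
lug rear [ 0.57431531 -0.14404739  0.095     ] 0.006720583712947571
```

Request:
drive_tool --pt "-0.6 -0.5 0 0 0 0 55.6" --pt "-0.6 -1.5 0 0 0 0 55.6" --pt "-0.6 -3 0 0 0 0 55.6" --pt "-0.6 -5 0 0 0 0 55.6"

```text
clock: 21.6
tcp_pos: [0.5462, -0.1416, 0.1953]
orientation: [-0.097, -2.186, 2.191]
contact_force: [0.3, -0.7, -2.0]
grip_width: 0.0557
```

```bash
python3 - <<'E'
from h import *
st();grab('wrist','w30.png')
crop('w30',260,140,380,260,6.5,'c43.png')
E
```

```text
t 21.6 tcp [ 0.5462 -0.1416  0.1953] F [ 0.3 -0.7 -2. ] w 0.0557
[[-0.997  0.012 -0.076]
 [ 0.076 -0.003 -0.997]
 [-0.013 -1.     0.002]]
q [ 0.3   0.34 -0.19  1.86  0.08  0.94 -1.58]
```

View pics/c43.png

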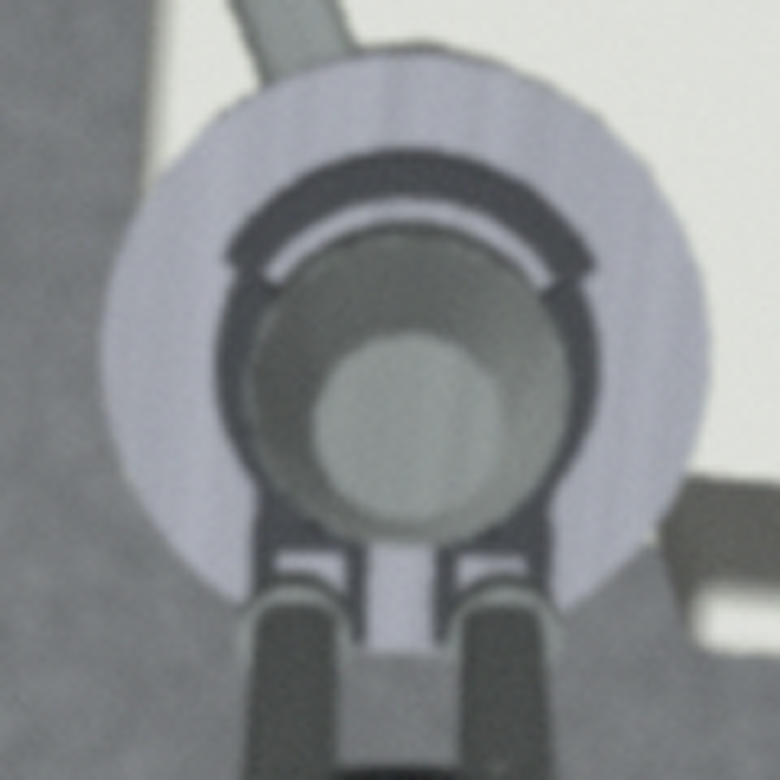

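Request:
drive_tool --pt "0 -5 0 0 0 0 54.5" --pt "0 -15 0 0 0 0 54" --pt "0 -30 0 0 0 0 54" --pt "0 -45 0 0 0 0 54" --pt "0 -55 -10 0 0 0.7 54"

```text
clock: 22.15
tcp_pos: [0.5473, -0.1328, 0.2527]
orientation: [-0.117, -2.19, 2.199]
contact_force: [0.5, -0.2, -1.6]
grip_width: 0.0538
```

```bash
python3 - <<'E'
from h import *
st();grab('wrist','w31.png');grab('scene','s31.png')
crop('w31',240,100,400,220,5,'c44.png')
crop('s31',140,150,210,225,8,'c45.png')
tgt((0.5225,0.2795,0.25),-97.1)
E
```

```text
t 22.15 tcp [ 0.5473 -0.1328  0.2527] F [ 0.5 -0.2 -1.6] w 0.0538
[[-0.997  0.028 -0.078]
 [ 0.078 -0.005 -0.997]
 [-0.028 -1.     0.003]]
q [ 0.29  0.27 -0.2   1.81  0.06  1.04 -1.58]
MOVE [  55.3    0.7 -406.1] [-0.04  2.87 -1.7 ]
```

View pics/c44.png

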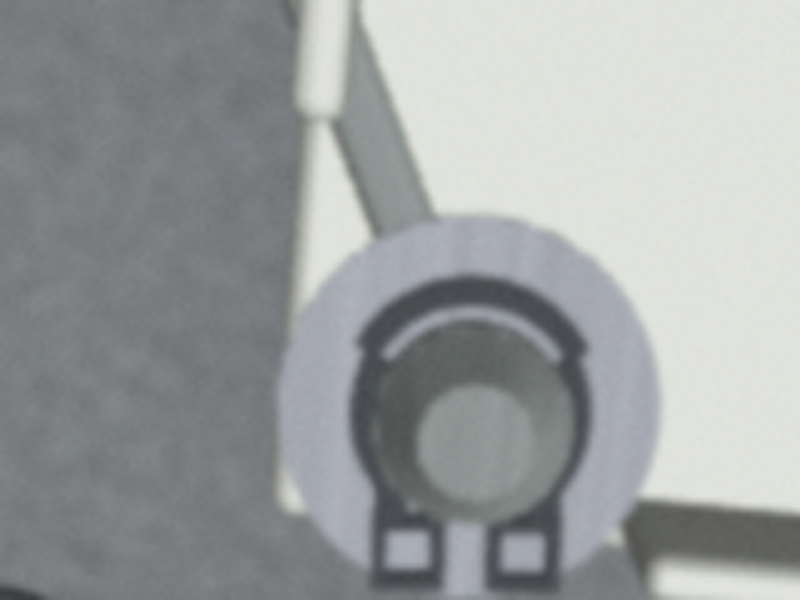

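View pics/c45.png

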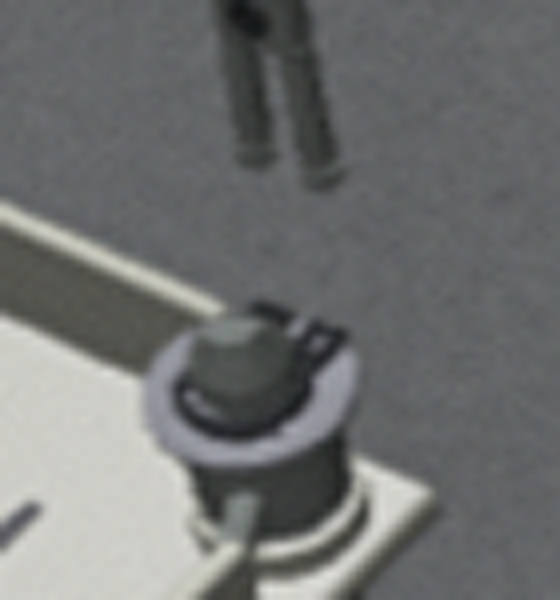

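Request:
drive_tool --pt "0 0 -30 0 0.5 -1.7 54" --pt "5 0 -70 0 1 -1.7 54" --pt "10 0 -115 0 1.5 -1.7 54" --pt "20 0 -160 0 2 -1.7 54" --pt "30 0 -205 0 2.9 -1.7 54"

```text
clock: 22.75
tcp_pos: [0.532, 0.079, 0.2512]
orientation: [-0.134, -2.156, 2.158]
contact_force: [0.5, 0.3, -1.8]
grip_width: 0.054
```

```bash
python3 - <<'E'
from h import *
tgt((0.5225,0.2795,0.25),-97.1)
E
```

```text
MOVE [  34.4    1.1 -197.8] [-0.05 -0.04  0.03]
```

Request:
drive_tool --pt "6 1 -40 0 0 0 54" --pt "14 1 -85 0 0 0 54" --pt "24 1 -130 0 0 0 54" --pt "31 1 -170 0 0 0 54" --pt "34 1 -190 0 0 0 54"

```text
clock: 23.25
tcp_pos: [0.5198, 0.2768, 0.2496]
orientation: [-0.126, -2.16, 2.158]
contact_force: [0.4, -0.3, -1.9]
grip_width: 0.0544
```

Request:
drive_tool --pt "0 0 -3 0 0 0 54" --pt "0 0 -3 0 0 0 54" --pt "0 0 -3 0 0 0 54"

```text
clock: 23.55
tcp_pos: [0.5204, 0.2778, 0.2492]
orientation: [-0.128, -2.158, 2.159]
contact_force: [0.4, 0.6, -1.5]
grip_width: 0.054
```

```bash
python3 - <<'E'
from h import *
st();grab('wrist','w32.png');grab('scene','s32.png')
crop('w32',230,150,410,290,4.4,'c46.png')
crop('s32',320,120,420,280,3.7,'c47.png')
tgt((0.5225,0.2795,0.25),-97.1)
E
```

```text
t 23.55 tcp [0.5204 0.2778 0.2492] F [ 0.4  0.6 -1.5] w 0.054
[[-0.993 -0.002 -0.12 ]
 [ 0.12  -0.    -0.993]
 [ 0.002 -1.     0.001]]
q [-0.29  0.35 -0.39  1.72  0.14  1.1  -2.41]
MOVE [-1.5 -0.5 -2.1] [-0.01  0.13  0.1 ]
```

View pics/c46.png

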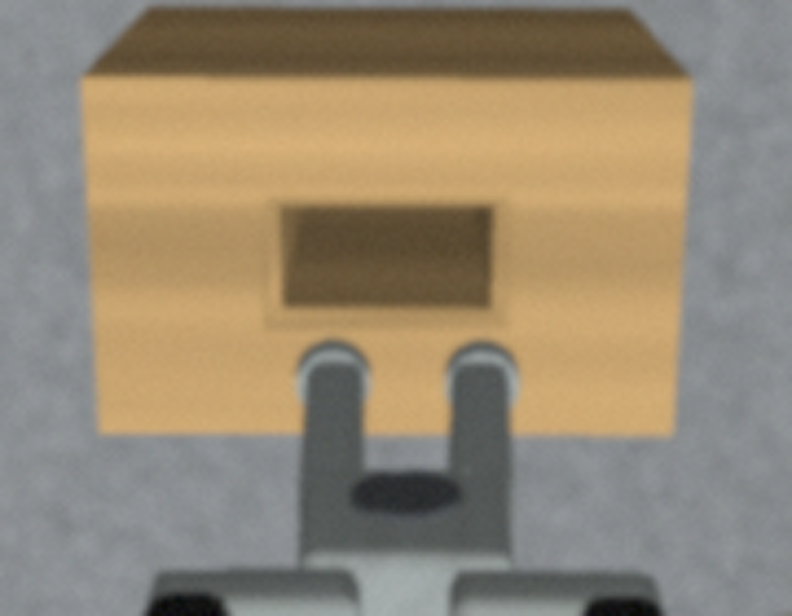

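View pics/c47.png

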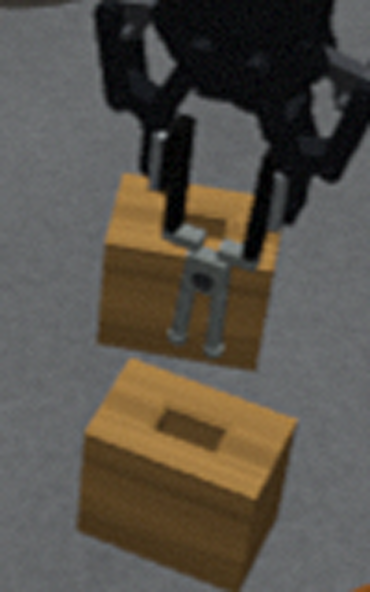

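```bash
python3 - <<'E'
from h import *
f='w32';O=(230,150)
s=P(f,O,4.4,[(283,205),(493,205),(493,306),(283,306)],.088);print(s,s.mean(0),ang(s[0],s[1]))
b=P(f,O,4.4,[(82,76),(692,76),(676,434),(98,434)],.088);print('blk',b.mean(0),ang((b[0]+b[3])/2,(b[1]+b[2])/2))
p=P(f,O,4.4,[(333,378),(482,378)],.1555);print(p,p.mean(0),ang(p[0],p[1]))
rv=P(f,O,4.4,[(406,493)],.2492-.0992+.0554)
print('rivet',rv)
d=(s.mean(0)+b.mean(0))/2-p.mean(0);print(d)
E
```

```text
[[0.53487037 0.29600765 0.088     ]
 [0.53067025 0.26120314 0.088     ]
 [0.51319445 0.26301609 0.088     ]
 [0.51747263 0.29846828 0.088     ]] [0.52405192 0.27967379 0.088     ] 83.11895746462054
blk [0.52322838 0.279945   0.088     ] 83.11905673446076
[[0.52606352 0.28649312 0.1555    ]
 [0.52367117 0.26666788 0.1555    ]] [0.52486734 0.2765805  0.1555    ] 83.11926596842889
rivet [[0.52869359 0.27651924 0.2054    ]]
[-0.00122719  0.0032289  -0.0675    ]
```

```bash
python3 - <<'E'
from h import *
tgt((0.5192,0.281,0.19),-96.9)
E
```

```text
MOVE [ 1.8 59.5 -3.2] [-0.01 -0.07  0.1 ]
```

Request:
drive_tool --pt "1.8 15 -3.2 0 0 0.1 54" --pt "1.8 35 -3.2 0 0 0.1 54" --pt "1.8 50 -3.2 0 0 0.1 54" --pt "1.8 52 -3.2 0 0 0.1 54" --pt "1.8 52 -3.2 0 0 0.1 54"

```text
clock: 24.15
tcp_pos: [0.5194, 0.2803, 0.1973]
orientation: [-0.132, -2.157, 2.159]
contact_force: [0.2, -0.4, -1.6]
grip_width: 0.054
```

```bash
python3 - <<'E'
from h import *
st();grab('wrist','w33.png');grab('scene','s33.png')
crop('w33',230,180,410,320,4.4,'c48.png')
crop('s33',320,140,420,300,3.7,'c49.png')
E
```

```text
t 24.15 tcp [0.5194 0.2803 0.1973] F [ 0.2 -0.4 -1.6] w 0.054
[[-0.992 -0.001 -0.122]
 [ 0.122 -0.001 -0.992]
 [ 0.001 -1.     0.001]]
q [-0.31  0.4  -0.38  1.78  0.17  1.   -2.45]
```

View pics/c48.png

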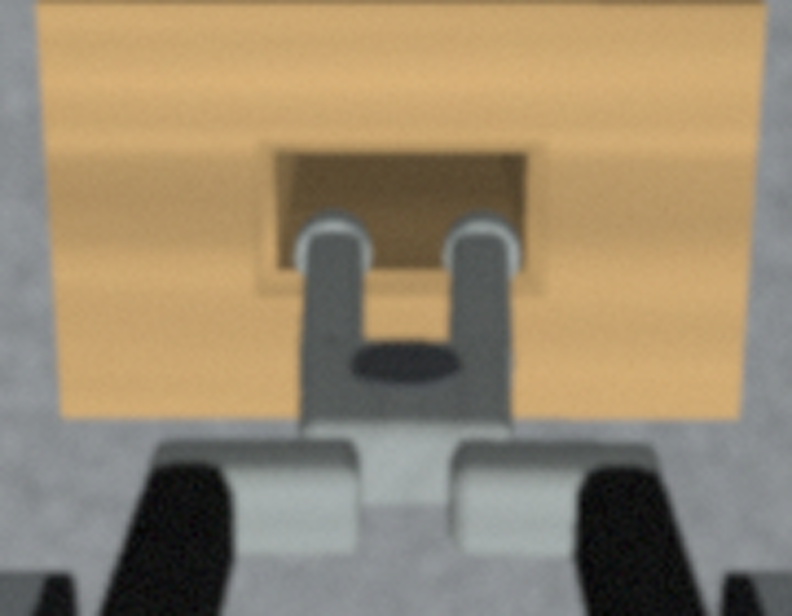

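View pics/c49.png

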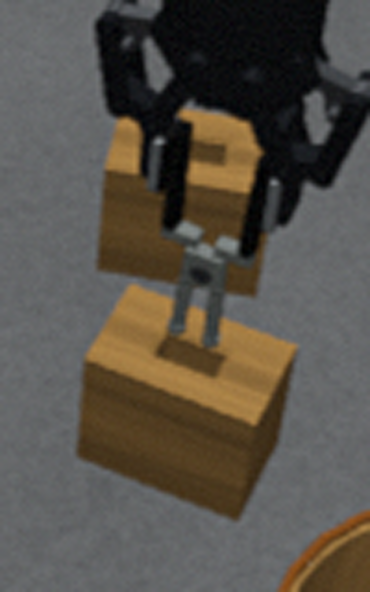

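Request:
drive_tool --pt "-0.8 5 -1 0 0 0 54" --pt "-0.8 15 -1 0 0 0 54" --pt "-0.8 27 -1 0 0 0 54" --pt "-0.8 40 -1 0 0 0 54" --pt "-0.8 45 -1 0 0 0 54"

```text
clock: 24.75
tcp_pos: [0.5197, 0.2813, 0.151]
orientation: [-0.13, -2.156, 2.159]
contact_force: [0.3, -0.6, -2.3]
grip_width: 0.054
```

```bash
python3 - <<'E'
from h import *
st();grab('wrist','w34.png')
crop('w34',230,180,410,320,4.4,'c50.png')
E
```

```text
t 24.75 tcp [0.5197 0.2813 0.151 ] F [ 0.3 -0.6 -2.3] w 0.054
[[-0.993 -0.002 -0.122]
 [ 0.122 -0.001 -0.993]
 [ 0.002 -1.     0.001]]
q [-0.32  0.45 -0.37  1.82  0.2   0.91 -2.47]
```

View pics/c50.png

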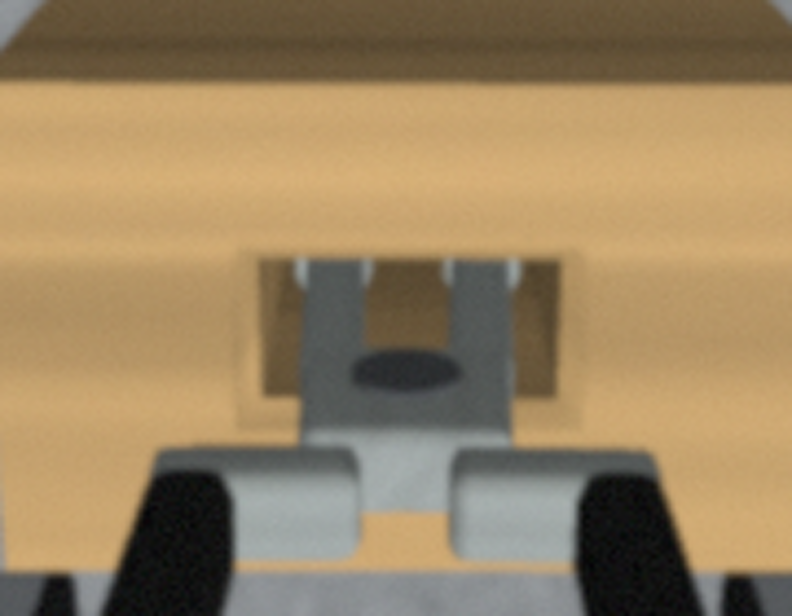

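Request:
drive_tool --pt "0 8 0 0 0 0 54" --pt "0 16 0 0 0 0 54" --pt "0 23 0 0 0 0 54" --pt "0 28 0 0 0 0 54" --pt "0 29 0 0 0 0 54"

```text
clock: 25.3
tcp_pos: [0.5193, 0.281, 0.1211]
orientation: [-0.129, -2.155, 2.159]
contact_force: [-0.3, -0.3, -1.8]
grip_width: 0.0539
```

Request:
drive_tool --pt "0 1 0 0 0 0 54" --pt "0 2 0 0 0 0 54" --pt "0 2.5 0 0 0 0 54"

```text
clock: 25.6
tcp_pos: [0.5194, 0.2811, 0.1188]
orientation: [-0.129, -2.155, 2.159]
contact_force: [0.4, 0.4, -1.1]
grip_width: 0.0541
```

```bash
python3 - <<'E'
from h import *
st();grab('wrist','w35.png')
E
```

```text
t 25.6 tcp [0.5194 0.2811 0.1188] F [ 0.4  0.4 -1.1] w 0.0541
[[-0.993 -0.003 -0.122]
 [ 0.122 -0.002 -0.993]
 [ 0.002 -1.     0.002]]
q [-0.33  0.49 -0.36  1.84  0.22  0.85 -2.49]
```

View pics/w35.png

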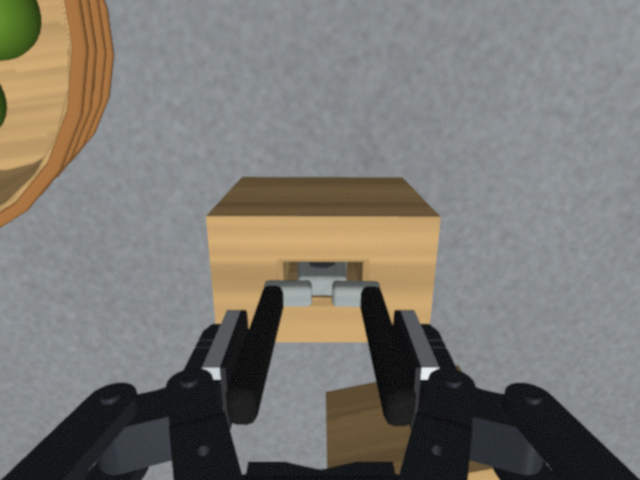

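Request:
drive_tool --pt "0 1 0 0 0 0 54" --pt "0 2 0 0 0 0 54" --pt "0 2 0 0 0 0 54"

```text
clock: 25.95
tcp_pos: [0.5198, 0.281, 0.1172]
orientation: [-0.13, -2.156, 2.159]
contact_force: [-0.1, -1.3, 1.8]
grip_width: 0.054
```

Request:
drive_tool --pt "0 1 0 0 0 0 54" --pt "0 1.5 0 0 0 0 54" --pt "0 1.5 0 0 0 0 54"

```text
clock: 26.25
tcp_pos: [0.5207, 0.2806, 0.1165]
orientation: [-0.133, -2.156, 2.16]
contact_force: [0.0, -2.5, 5.6]
grip_width: 0.054
```

Seated on the block (force went up at z≈0.117). Ease off, release slowly.

Request:
drive_tool --pt "0 -0.5 0 0 0 0 55" --pt "0 -0.5 0 0 0 0 56.5" --pt "0 -0.5 0 0 0 0 58" --pt "0 -0.5 0 0 0 0 62" --pt "0 -0.5 0 0 0 0 70"

```text
clock: 26.75
tcp_pos: [0.5207, 0.2808, 0.1171]
orientation: [-0.132, -2.156, 2.16]
contact_force: [-0.1, 0.7, 0.5]
grip_width: 0.0698
```

Request:
drive_tool --pt "0 -0.5 0 0 0 0 80" --pt "0 -0.5 0 0 0 0 84" --pt "0 -0.5 0 0 0 0 84"

```text
clock: 27.05
tcp_pos: [0.5208, 0.2809, 0.1177]
orientation: [-0.133, -2.157, 2.16]
contact_force: [0.3, 1.5, 0.3]
grip_width: 0.0838
```

```bash
python3 - <<'E'
from h import *
st();grab('wrist','w36.png')
E
```

```text
t 27.05 tcp [0.5208 0.2809 0.1177] F [0.3 1.5 0.3] w 0.0838
[[-0.992  0.    -0.122]
 [ 0.122 -0.001 -0.992]
 [-0.    -1.     0.001]]
q [-0.33  0.5  -0.36  1.84  0.23  0.85 -2.49]
```

View pics/w36.png

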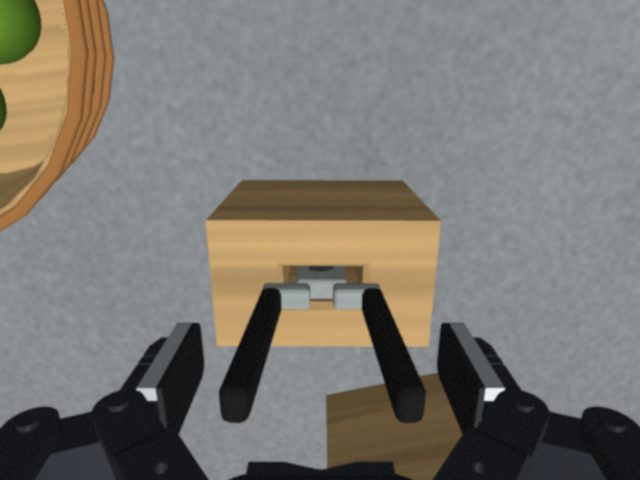

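Request:
drive_tool --pt "0 -15 0 0 0 0 84" --pt "0 -45 0 0 0 0 84" --pt "0 -80 0 0 0 0 84" --pt "0 -115 0 0 0 0 84" --pt "0 -130 0 0 0 0 84"

```text
clock: 27.6
tcp_pos: [0.5221, 0.2822, 0.2525]
orientation: [-0.138, -2.163, 2.158]
contact_force: [-0.7, -1.1, 0.1]
grip_width: 0.0839
```

Request:
drive_tool --pt "0 0 0 0 0 0 84" --pt "0 0 0 0 0 0 84" --pt "0 0 0 0 0 0 84"

```text
clock: 27.9
tcp_pos: [0.5214, 0.2817, 0.251]
orientation: [-0.136, -2.16, 2.159]
contact_force: [0.3, -0.2, -0.8]
grip_width: 0.0839
```

```bash
python3 - <<'E'
from h import *
st();grab('wrist','w37.png');grab('scene','s37.png');grab('top','t37.png')
crop('w37',235,140,395,260,5,'c51.png')
a=load('s37')['frame'];b=load('t37')['frame']
z=lambda im,x0,y0,x1,y1,s:cv2.resize(im[y0:y1,x0:x1],None,fx=s,fy=s,interpolation=cv2.INTER_CUBIC)
cv2.imwrite('pics/c52.png',np.hstack([z(a,140,170,210,230,5.5),z(b,485,170,555,230,5.5)]))
d=load('w37');rv=P('w37',(0,0),1,[(0,0)],.088)
E
```

```text
t 27.9 tcp [0.5214 0.2817 0.251 ] F [ 0.3 -0.2 -0.8] w 0.0839
[[-0.992  0.003 -0.122]
 [ 0.122  0.001 -0.992]
 [-0.003 -1.    -0.001]]
q [-0.3   0.35 -0.39  1.72  0.15  1.1  -2.42]
```

View pics/c51.png

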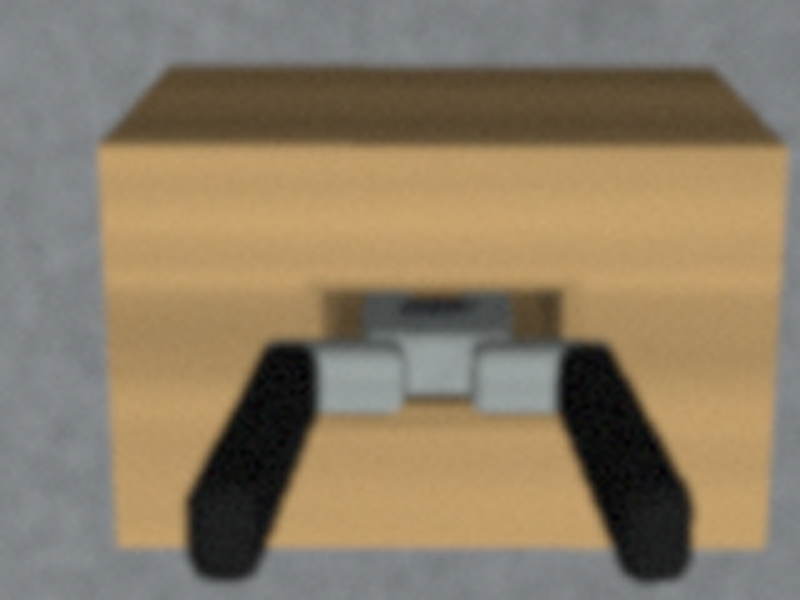

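View pics/c52.png

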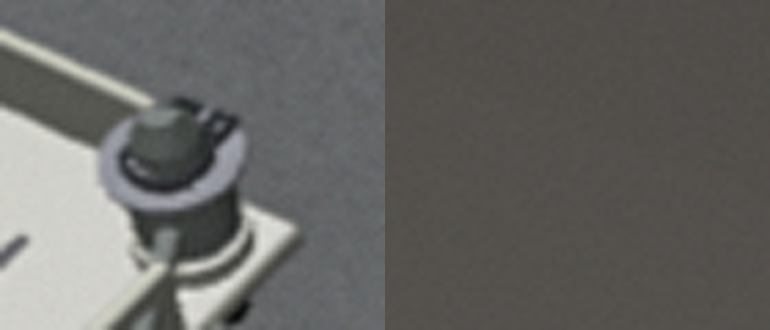

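View pics/s37.png

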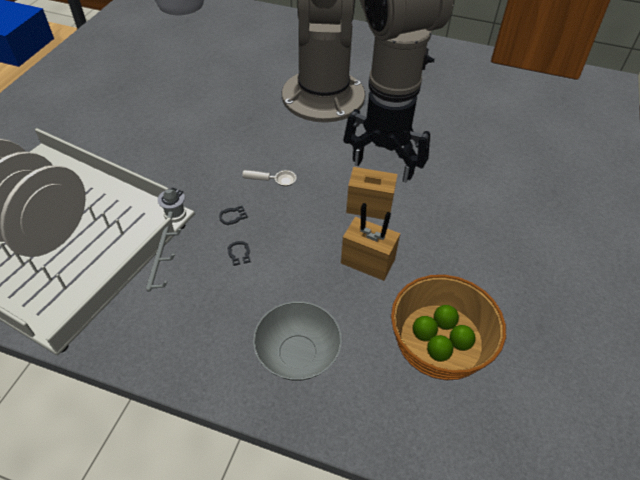

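```bash
python3 - <<'E'
from h import *
print(r.hand_in());st()
E
```

```text
the job is handed in; nothing more can be done
None
the job is handed in; nothing more can be done
```

The ring is closed in the groove on the post and the pliers hang back in their slot. I handed the job in at about 28 s; no verdict was given.

**What I did:**
- I took the pliers from the farther block and put the pins into the smallest ring's lug holes with about 7 N on the ring.
- I spread the ring to about 0.42 rad, estimated from the images, and slid it over the post.
- I pressed the washer down with about 9–11 N, let the ring close in the groove, and drew the pins out.
- I then hung the pliers in the slot and let them go.

**Last checks:**
- **Ring position:** its centre measured within about 0.5 mm of the post axis just before the pins came out. The last pictures show the ring round the post on the washer. Its lug gap was about 6.7 mm at that check against 6 mm nominal, so it is essentially closed.
- **Ring height and tilt:** I judged these only by eye, and from the ring closing under the post's rim. I did not measure them separately.
- **Pliers:** they sit upright, much as at the start, with the gripper about 130 mm above where it let go and touching nothing.
- **Bowl, spoon and basket:** they look unmoved in the scene picture.

**Disagreed or failed:**
- The post axis read about 1 mm apart between its top and the washer.
- The first sideways shift with the washer pressed only tilted the pliers in the grip, so I eased off, shifted and pressed again.
- At the end the arm blocked the top camera's view of the post.

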